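Right the squeeze bottle, load the shaker and set its speed selector to red

ROBOT

A 7-joint arm with a two-finger parallel gripper is mounted at the origin on a cart in front of the work surface, level with it; the furniture and walls round the work are solid. World frame = base frame: x ahead of the robot, y to its left, z up, the work surface at z = 0. Lengths are in m, angles in rad, forces in N, time in s.
With the tool pointing down it reaches from about 0.4 to 0.85 m from the base axis. Payload 10.4 kg.
Tool frame: the origin (TCP) lies at the very end of the fingers, on their centre line; the grasp point (between the pads) lies 19 mm behind it; z points along the fingers, y is the direction in which the jaws open and shut (so a half turn about z gives the same grasp; the last joint's range is limited). The gripper opens to 87 mm and grips with 3 to 60 N. Pads are 19 mm wide; open, the fingers measure 117 mm over their backs; the gripper's body (75 mm by 190 mm) begins 51 mm behind the grasp point.
Start: joints at [-1.208, 0.332, -0.065, 1.46, 0.022, 1.35, -0.088], TCP at [0.235, 0.579, 0.223] pointing down, gripper open.
Joint ranges: [-2.6, 2.6], [-0.5, 2.12], [-1.47, 1.34], [0.16, 2.42], [-1.27, 4.41], [0.06, 2.06], [-2.6, 2.6]. Speed limits (rad/s): [2.22, 2.22, 2.79, 2.79, 3.14, 3.14, 3.14].

INTERFACE

Orientations are given as a unit quaternion [x, y, z, w].
In Python, from bench import read_state, imaging, r gives the robot as it stands. The module is installed in compiled form; this text tells all that it offers.
- The arm moves only by the tool move_arm, never from a script. Its argument "series" is a list of rows, each a list of 4 numbers: the shift along the tool's x, y, z in m, then the turn about the tool's z in rad. In form: [[x, y, z, roll], ...]. A call has 1 to 20 rows; each row is the pose to reach, as a shift and turn from the pose commanded when the call began, along the tool's axes at that moment; what a row does not reach only later rows make up. A row lasts 1/10 s, in which the tool goes at most 50 mm and 8.59 degrees, less where a joint would pass 70% of its speed; a pose out of reach is approached as far as the arm can. A call with a gripper value outside its range is refused whole. "claw" is the gripper's target within -1 to 1 (fully open at 1, half-way at 0, shut at -1), set as the call begins (left out, the last holds). The fingers move at their own pace and stop on an object; "newtons" is the grip in N (left out, the last holds). Time passes only in rows, so rows that repeat a pose let the fingers close. It gives the time, the measured TCP pose, the force and the opening at its end, in the units of the state.
- read_state(): the state, without advancing time (a new reading comes with each control period).
- imaging.camera(name): name is "side" or "top" or "wrist"; returns (picture, depth): 420x560x3 uint8, red, green, blue; 420x560 float32, m along the optical axis (not along the pixel's ray), 0 where there is no reading.
- imaging.get_calibration(name): a dict with "camera_matrix" (3x3 intrinsics, pixels), "k1" (the pictures are not rectified: a ray, as slopes to the right and down, at radius r is drawn at 1 + k1 r^2 times it, then the intrinsics apply), "R" (3x3) and "t" (3): a world point X has camera coordinates R X + t. Camera axes: x right, y down, z forward; pixel columns grow to the right and rows downward; lengths in m; the calibration is good to about 2 mm. A picture is of the moment at which its call begins: read the wrist's pose just before it. get_calibration takes no time and is no camera call; for the wrist camera it gives the pose at the moment of the call.
- r.close_job(): hands the job in, once; it reports no verdict.
The state is a dict: "time": time; "joint_positions": joint angles; "joint_vel": joint speeds; "joint_torque": joint torques, N m; "ee_pos": TCP position; "eef_rot": TCP orientation; "ft_force": force on the tool from outside, world axes, zero at the start; "torque": the same for the moment, N m; "width": finger opening in m.
Only numpy, scipy, OpenCV 4.12 (cv2) and the standard library are available. Lean on these libraries where they do the work, as an engineer would, in place of code of your own. Each camera call takes 0.05 s, during which the arm holds its last target.

TASK

The squeeze bottle with the red cap has toppled over: pick it up, stand it upright on the bench or table top and let go of it. Then take it again and stand it fully down in the cup of the bottle shaker, let go, and only after that turn the shaker's clicking selector knob so that its pointer clicks in at the red tab, wherever on the dial that sits. Do not knock over or push away the black and blue thread cones, the rubber block and tape measure, and do not drop the bottle.

Things in the scene. Friction and masses are not known exactly. Their poses are not given: they have to be found in the camera images.
- squeeze_bottle: Off-white squeeze bottle, red nozzle cap, 140 mm long, 0.1-0.2 kg. Origin: centre of its base; z axis runs from base to nozzle. Body 53 mm dia. up to 95 mm from the base, shoulder, cap 26 mm dia. from 100 to 123 mm, nozzle 10 mm dia. to 140 mm. Starts lying on the bench, axis 26 mm up, nozzle towards the robot (give or take 40 degrees); rolls if pushed sideways. Bench and table tops are at z = 0.
- shaker: Grey bottle shaker with black deck, fixed on the left-hand table (60 mm gap to the right-hand bench): housing 150 mm (x) by 270 mm (y, -125 to +145 mm), deck 45 mm above the table. Origin at table height; its front is -x, y to the left, z up. Cup axis at x = 0, y = -80 mm; dial axis at x = 0, y = +70 mm.
- cup_floor (a point): Centre of the cup's inner floor, 48 mm above the table, where the centre of the bottle's base shall stand. Cup inner diameter 65 mm; above it on four posts a guide collar, inner diameter 66 mm flaring to 76 mm, its rim 67 mm above the cup floor (115 mm above the table). The bottle's upper 73 mm stay above the rim.
- dial_axis (a point): Point on the vertical axis of the selector knob, 78 mm above the table, a good gripping height. Knob: light grey upright bar 60 mm long, 16 mm wide (grip across it), top 92 mm above the table, on a black disc of 62 mm whose top is 54 mm above the table. A white line marks the pointer end, on top and on the end face.
- pointer (a point): Point on the knob's pointer line carried out to the circle of the tabs: 56 mm from the dial axis; it turns with the knob. Directly over the middle of a tab when the knob is set to it.
- selector (a joint): Knob angle in rad, growing clockwise seen from above. Six spring detents at 0, 0.628, 1.257, 1.885, 2.513, 3.142 (36 degrees apart; 0.07 N m to click over, it snaps to the nearest), stops 0.12 beyond the ends. At 0 the pointer is along the shaker's +y, midway along its +x. Starts in one of the first three detents; the tabs are at the last three, in any order.
- red_tab: Flat round red tab, 17 mm across and 6 mm high, on the dial 56 mm from the dial axis. Origin at the centre of its underside. Marks the wanted setting. Fixed during the job; sits at one of three detents.
- blue_tab: Like the red tab, but blue: another setting, not wanted.
- yellow_tab: Like the red tab, but yellow: another setting, not wanted.
- black_cone: Bystander: upright black thread cone, 54 mm across and 100 mm high, origin at the centre of its underside.
- blue_cone: Bystander: upright blue thread cone, 54 mm across and 100 mm high, origin at the centre of its underside.
- rub_block: Bystander: yellow-brown crepe rubber block, 45 x 70 mm, 32 mm high, origin at the centre of its underside.
- blower: Fixed equipment, not part of the job: tall yellow hot-air blower at the front right of the bench, base 192 x 284 mm, with a riser and nozzle up to 500 mm above the bench over and beside its base. Origin at the centre of its underside. Keep arm and wrist clear of it.
- tape_measure: Bystander: yellow tape measure, 58 x 73 mm, 35 mm high, origin at the centre of its underside.

How it is judged:
On the way, in this order (a step that is already met when the one before it is completed fails the run):
1. the bottle stands upright on the bench or table top, let go and at rest (angle between squeeze_bottle's own z axis and vertical below 0.1 rad and height (world z) of squeeze_bottle between -0.006 and 0.006 m and contact force between the fingers and squeeze_bottle below 0.05 N and linear speed of squeeze_bottle below 0.02 m/s and angular speed of squeeze_bottle below 0.2 rad/s), for 0.2 s.
2. the bottle stands upright on the floor of the shaker's cup, let go (horizontal distance between squeeze_bottle and cup_floor below 0.01 m and z of squeeze_bottle in the frame of cup_floor between -0.005 and 0.005 m and angle between squeeze_bottle's own z axis and vertical below 0.15 rad and contact force between the fingers and squeeze_bottle below 0.05 N and linear speed of squeeze_bottle below 0.02 m/s and angular speed of squeeze_bottle below 0.2 rad/s), for 0.2 s.
3. the selector's pointer is at the red tab (horizontal distance between pointer and red_tab below 0.009 m and velocity of joint selector between -0.1 and 0.1 rad/s), for 0.2 s.
At the end, for the whole second after the job is handed in: The bottle stands upright (within 0.15 rad) at rest on the floor of the shaker's cup (within 10 mm of its centre, 5 mm in height), the selector rests with its pointer within 9 mm (about 9 degrees) of the middle of the red tab, and the bystanders are at rest (all of step 3 and horizontal distance between squeeze_bottle and cup_floor below 0.01 m and z of squeeze_bottle in the frame of cup_floor between -0.005 and 0.005 m and angle between squeeze_bottle's own z axis and vertical below 0.15 rad and linear speed of each of squeeze_bottle, black_cone, blue_cone, rub_block, tape_measure below 0.02 m/s and angular speed of squeeze_bottle below 0.2 rad/s); the robot touches nothing.
It fails at once if the black cone, blue cone, rubber block or tape measure is pushed more than 30 mm (distance of any of black_cone, blue_cone, rub_block, tape_measure from where it was at the start of the episode above 0.03 m).
It fails at once if the black cone or the blue cone is tipped (angle between any of black_cone, blue_cone's own z axis and vertical above 0.4 rad).
It fails at once if the selector is turned on before the bottle stands in the cup (distance of pointer from where it was at the start of the episode above 0.03 m and not (horizontal distance between squeeze_bottle and cup_floor below 0.01 m and z of squeeze_bottle in the frame of cup_floor between -0.005 and 0.005 m and angle between squeeze_bottle's own z axis and vertical below 0.15 rad)).
It fails at once if the bottle is dropped (moves faster than 1.2 m/s while nothing grips it) (linear speed of squeeze_bottle above 1.2 m/s and contact force between the fingers and squeeze_bottle below 0.05 N).
It also fails if it takes over 72 s, if anything falls off the work surface, if the arm or the gripper's body presses on something with over 40 N, if the wrist force passes 120 N, or if a joint passes its speed limit or range.

## Working session

There is one attempt and no reset: what is moved stays moved. The work goes in short steps, Python scripts to look and compute and a tool call to move; the robot and the scene stay as the last step left them, time stands still between calls to the robot, and variables do not carry over. Pictures are saved under pics/ and viewed, and the job is handed in when it is done.

Besides the shell and the picture viewer there is one more tool, called after "Emit:" in YAML: its name, and indented under it one key for each argument. move_arm: Moves the arm, as the interface text tells. Its arguments: {"type":"object","properties":{"series":{"type":"array","items":{"type":"array","items":{"type":"number"}}},"claw":{"type":"number"},"newtons":{"type":"number"}},"required":["series"]}

```bash
mkdir -p pics; ls
python3 - <<'E'
from bench import read_state, imaging, r
import cv2, numpy as np
s=read_state(); print(s)
for n in ("side","top","wrist"):
    c=imaging.get_calibration(n); p,d=imaging.camera(n)
    print(n,c)
    cv2.imwrite(f"pics/a_{n}.png",p[:,:,::-1]); np.savez(f"pics/a_{n}.npz",p=p,d=d,K=c["camera_matrix"],k1=c["k1"],R=c["R"],t=c["t"])
E
```

```text
pics
{'time': 0.0, 'joint_positions': array([-1.20763253,  0.33286132, -0.06471604,  1.46095784,  0.02164255,
        1.34989325, -0.08851785]), 'joint_vel': array([ 2.74810273e-04,  1.05345312e-03, -4.18808268e-05,  1.86994626e-03,
        8.01715291e-04, -4.95169832e-04, -3.20778491e-04]), 'joint_torque': array([-2.37741142e-04, -6.23250389e+01,  2.43807840e-02, -3.89919841e+01,
       -6.14746870e-02,  3.94115585e-02,  1.32527384e-04]), 'ee_pos': array([0.2350296 , 0.57870185, 0.2217527 ]), 'eef_rot': array([ 1.91674350e-01,  9.81458322e-01, -7.06269199e-04, -8.54837902e-05]), 'ft_force': array([-0.28444804,  0.11663306, -1.0763297 ]), 'torque': array([-0.01909375, -0.01719328,  0.01988126]), 'width': 0.08688569774493043}
side {'camera_matrix': array([[483.48364263,   0.        , 283.33002095],
       [  0.        , 483.48364263, 206.49634463],
       [  0.        ,   0.        ,   1.        ]]), 'k1': 0.00694127797635374, 'R': array([[ 0.99587251,  0.09057982, -0.0057654 ],
       [ 0.05135593, -0.61472544, -0.78706747],
       [-0.07483657,  0.78352277, -0.61683998]]), 't': arra
[... 197 characters left out ...]
     ,   1.        ]]), 'k1': -0.03347381314881254, 'R': array([[-0.01576663, -0.99985429,  0.00654382],
       [-0.98520051,  0.01441772, -0.17079837],
       [ 0.17067914, -0.00913989, -0.98528427]]), 't': array([0.00838626, 0.50000667, 1.54574703])}
wrist {'camera_matrix': array([[293.89453478,   0.        , 280.73047945],
       [  0.        , 293.89453478, 211.90991637],
       [  0.        ,   0.        ,   1.        ]]), 'k1': -0.032119744099425154, 'R': array([[ 3.75995518e-01,  9.26621480e-01,  5.17474793e-05],
       [ 8.99289440e-01, -3.64918449e-01,  2.41066441e-01],
       [ 2.23396226e-01, -9.05933651e-02, -9.70508613e-01]]), 't': array([-0.62567682, -0.02836864,  0.38858908])}
```

View pics/a_top.png

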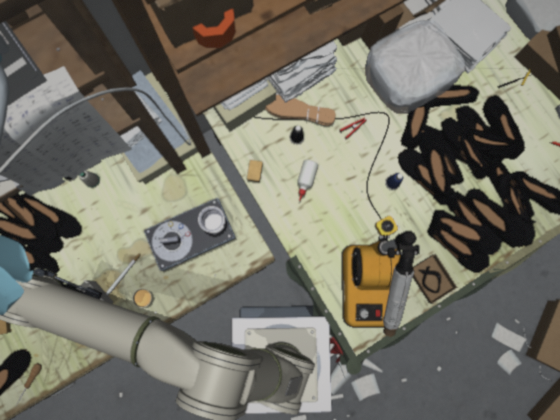

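View pics/a_side.png

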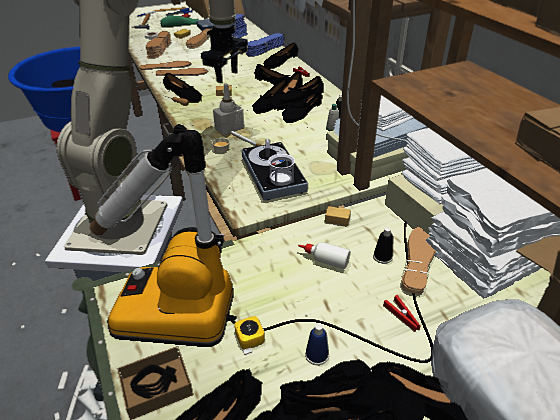

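View pics/a_wrist.png

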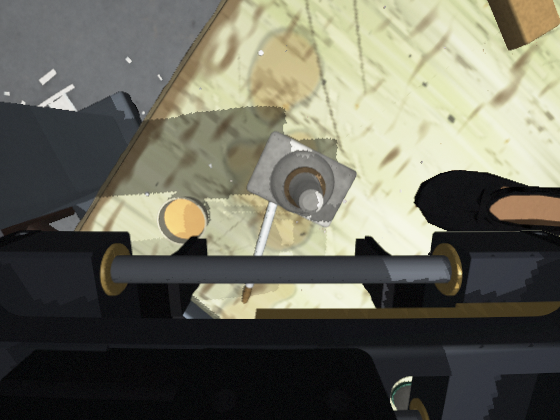

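Top view: bottle at about (306,180), red cap at (301,195); shaker with dial at (172,240) and cup at (212,219); rubber block (255,171); black cone (297,133); blue cone (395,180); tape measure (388,227). I'll zoom in next.

```bash
cat > h.py <<'E'
import numpy as np, cv2
from bench import read_state, imaging, r
from scipy.spatial.transform import Rotation as Ro
def load(f):
    z=np.load(f); return {k:z[k] for k in z.files}
def snap(n,f):
    c=imaging.get_calibration(n); p,d=imaging.camera(n)
    np.savez(f"pics/{f}.npz",p=p,d=d,K=c["camera_matrix"],k1=c["k1"],R=c["R"],t=c["t"])
    cv2.imwrite(f"pics/{f}.png",p[:,:,::-1]); return load(f"pics/{f}.npz")
def rays(v,uv):
    uv=np.asarray(uv,float).reshape(-1,1,2)
    n=cv2.undistortPoints(uv,v["K"],np.array([float(v["k1"]),0,0,0]))[:,0]
    D=np.c_[n,np.ones(len(n))]@v["R"]; C=-v["R"].T@v["t"]
    return C,D
def onz(v,uv,z):
    C,D=rays(v,uv); z=np.asarray(z,float)
    return C+D*((z-C[2])/D[:,2])[:,None]
def dep(v,uv):
    uv=np.asarray(uv).reshape(-1,2)
    C,D=rays(v,uv); d=v["d"][uv[:,1].astype(int),uv[:,0].astype(int)]
    return C+D*d[:,None]
def proj(v,X):
    X=np.atleast_2d(X); rv=cv2.Rodrigues(v["R"])[0]
    return cv2.projectPoints(X.astype(float),rv,v["t"],v["K"],np.array([float(v["k1"]),0,0,0]))[0][:,0]
def crop(v,x0,x1,y0,y1,s,f):
    cv2.imwrite(f"pics/{f}.png",cv2.resize(v["p"][y0:y1,x0:x1,::-1],None,fx=s,fy=s,interpolation=cv2.INTER_CUBIC))
def mask(v,lo,hi,box=None):
    h=cv2.cvtColor(v["p"],cv2.COLOR_RGB2HSV); m=cv2.inRange(h,np.array(lo),np.array(hi))
    if box is not None:
        k=np.zeros_like(m); x0,x1,y0,y1=box; k[y0:y1,x0:x1]=1; m*=k
    return m
E
python3 - <<'E'
from h import *
v=load("pics/a_top.npz"); crop(v,135,335,110,285,4,"b_top") ; crop(v,230,430,110,260,4,"b_top2")
w=load("pics/a_side.npz"); crop(w,210,410,130,280,4,"b_side")
E
```

```text
(no output)
```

View pics/b_top.png

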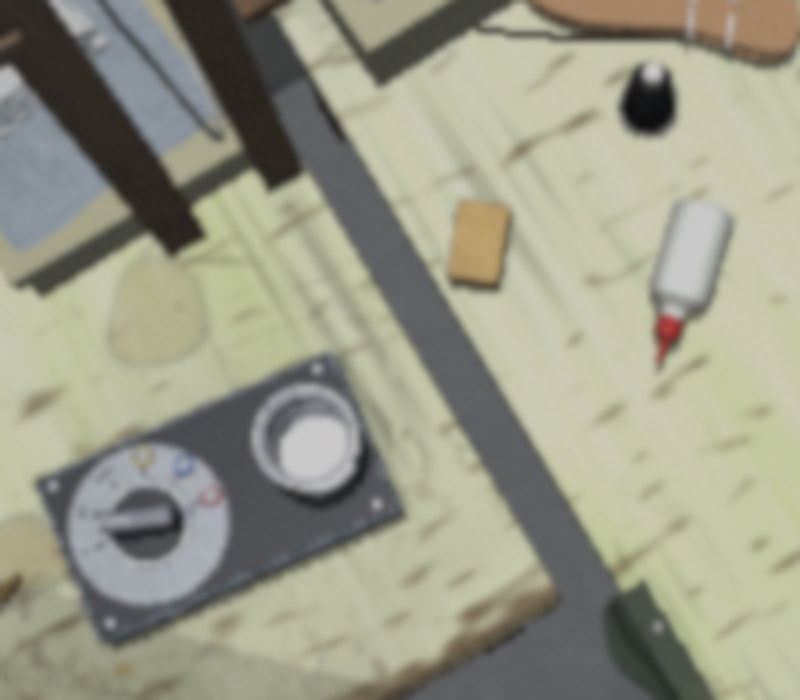

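View pics/b_side.png

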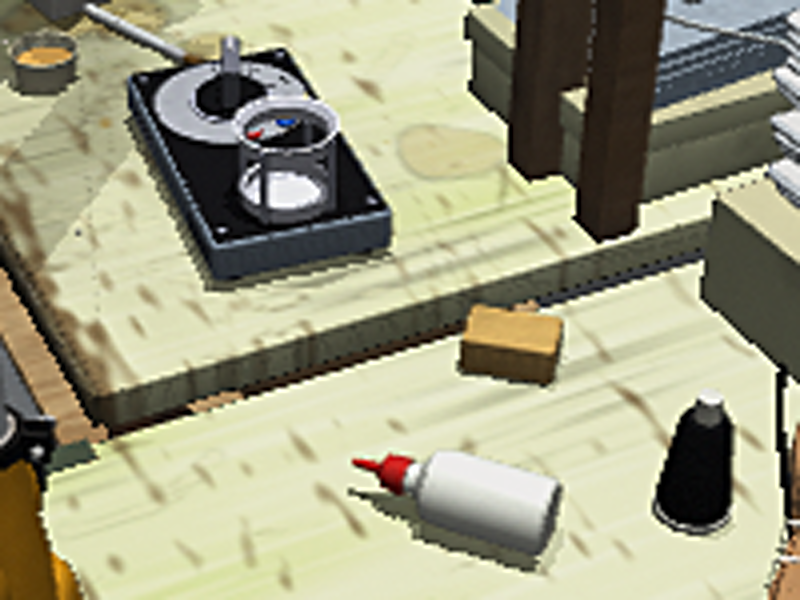

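Run:
```python
from h import *
v=load("pics/a_top.npz"); w=load("pics/a_side.npz")
def cen(m):
    n,l,st,c=cv2.connectedComponentsWithStats(m); i=1+np.argmax(st[1:,4]); return c[i],st[i,4],(l==i)
# bottle in both views
for nm,q,bx in (("top",v,(290,325,150,205)),("side",w,(290,355,235,275))):
    hsv=cv2.cvtColor(q["p"],cv2.COLOR_RGB2HSV)
    red=(mask(q,(0,120,60),(8,255,255),bx)|mask(q,(172,120,60),(180,255,255),bx))
    wh=mask(q,(0,0,120),(180,28,255),bx)
    for k,m in(("red",red),("white",wh)):
        c,a,mm=cen(m); ys,xs=np.nonzero(mm); pts=np.c_[xs,ys]
        P=dep(q,pts); ok=q["d"][ys,xs]>0; P=P[ok]
        print(nm,k,c.round(1),a, "onz.026",onz(q,[c],.026).round(4), "depmean",P.mean(0).round(4),"min",P.min(0).round(3),"max",P.max(0).round(3))
        if k=="white":
            # points at the top ridge, PCA
            XY=P[:,:2]; u,s,vt=np.linalg.svd(XY-XY.mean(0)); a=vt[0]; a=a*np.sign(-a[0]); print(" axis",a.round(3),"extent",np.percentile((XY-XY.mean(0))@a,[1,99]).round(3),np.percentile((XY-XY.mean(0))@[-a[1],a[0]],[1,99]).round(3))
# table normal check
for nm,q in(("top",v),("side",w)): 
    print(nm, dep(q,[[330,200],[270,210],[220,160]] if nm=="top" else [[380,280],[300,300],[300,220]]).round(4))
for n,m,z in(("blk",(297,136),0),("bluec",(396,181),0),("rub",(255,172),.032),("tape",(388,227),.035)): print(n,onz(v,[m],z).round(3), dep(v,[m]).round(3))
```

```text
top red [301.4 192.9] 33 onz.026 [[ 0.5604 -0.08    0.026 ]] depmean [ 0.5588 -0.0796  0.0338] min [ 0.543 -0.088  0.   ] max [ 0.572 -0.071  0.046]
top white [308.  172.2] 486 onz.026 [[ 0.632  -0.1041  0.026 ]] depmean [ 0.6291 -0.1034  0.0382] min [ 0.574 -0.162 -0.01 ] max [ 0.694 -0.059  0.062]
 axis [-0.904  0.428] extent [-0.065  0.055] [-0.047  0.044]
side red [306.5 246.8] 60 onz.026 [[ 0.558  -0.0782  0.026 ]] depmean [ 0.5582 -0.0851  0.0324] min [ 0.535 -0.098  0.   ] max [ 0.573 -0.039  0.042]
side white [330.7 252. ] 512 onz.026 [[ 0.6236 -0.0932  0.026 ]] depmean [ 0.6228 -0.1127  0.0444] min [ 0.571 -0.14  -0.006] max [ 0.67  -0.021  0.056]
 axis [-0.933  0.359] extent [-0.043  0.055] [-0.027  0.016]
top [[ 0.5402 -0.1794 -0.0028]
 [ 0.5074  0.0269  0.0028]
 [ 0.8928  0.2808 -0.724 ]]
side [[ 0.7524 -0.1609  0.0015]
 [ 0.5512 -0.2432 -0.0011]
 [ 0.5096  0.4984 -0.3597]]
blk [[ 0.77  -0.071  0.   ]] [[ 0.745 -0.067  0.074]]
bluec [[ 0.603 -0.41   0.   ]] [[ 0.584 -0.388  0.084]]
rub [[0.634 0.076 0.032]] [[0.634 0.076 0.03 ]]
tape [[ 0.439 -0.365  0.035]] [[ 0.439 -0.365  0.035]]
```

Run:
```python
from h import *
g=np.full((16,22),-1.0)
for f in("pics/a_top.npz","pics/a_side.npz"):
    q=load(f); yy,xx=np.mgrid[0:420,0:560]; P=dep(q,np.c_[xx.ravel(),yy.ravel()]); ok=(q["d"].ravel()>0)
    P=P[ok]; i=((P[:,0]-.2)/.05).astype(int); j=((.6-P[:,1])/.05).astype(int)
    k=(i>=0)&(i<16)&(j>=0)&(j<22)&(P[:,0]>.2)&(P[:,1]<.6)
    np.maximum.at(g,(i[k],j[k]),P[k,2])
print("cols y from .6 down by .05; rows x .2.. (cm)")
for a in range(15,-1,-1): print(f"{.2+.05*a:.2f}", " ".join(f"{int(round(100*z)):4d}" for z in g[a]))
v=load("pics/a_top.npz"); 
for n,m,z in(("dial",(172.5,240.7),.054),("cup rim",(212,219),.115),("ptr end",(160.5,240.7),.092)): print(n,onz(v,[m],z).round(3), dep(v,[m]).round(3))
```

```text
cols y from .6 down by .05; rows x .2.. (cm)
0.95 -100   47   52   51   50   38   38   38   38   38   38   39   66   67   69   69   64   38   16   17   17   17
0.90   45 -100   61   54   54   38   38   38   38   38   38   65   66   64   68   64    1    1   15   17   17   17
0.85   45   49   62   52   14   64   64   38   39   39   64   64   64   64   64    4    1    1   12   16   17   17
0.80 -100   48   53   53   19   37   74   38   38   75   72   64   64    4    4    4    3    2    2   14   15   15
0.75 -100   76   77   77   52   17   75   80   80   76   69    1    6   11    1    1    2    3    1    2    6    8
0.70    1   82   85   77   77   15   89   90   64   63    1    1    2    8    1    1    1    1    1    1    7   10
0.65    1    9   91   78   77   98   92   91    0    2    4    3    1    6    6    1    1    1    1    1    5   10
0.60    1    1   91   92  104  102   79    1    1    4    4    1    1    6    6    1    1    1    2   11   10    8
0.55    1   78   86   84  101   86   80    1    1    1    1    1    1    6    5    1    1    1    1   11   10    5
0.50   71   78   78 
[... 237 characters left out ...]
92   10   11   12   12    5    1    1    1    1    1    1    1    2    4    5    3    3
0.35    1    1    2    5   10   10    6    5    5    1    1    1    1    1    1    1   19   50   50   18    2    1
0.30    1    2   85   85    5    5    5    1    1    1    1    1    1    1    1    1   22   50   50   21    5    5
0.25   49   63   85   86   95    1    1    1    1    1    1  -70   -4    1    1    1   22   48   48   21    5    5
0.20   63   64   65   66  100   66    1    1    1  -70  -70  -71  -70    1    1    1   17   44   45   17    2    5
dial [[0.402 0.346 0.054]] [[0.398 0.339 0.088]]
cup rim [[0.462 0.21  0.115]] [[0.471 0.217 0.054]]
ptr end [[0.398 0.376 0.092]] [[0.398 0.376 0.094]]
```

Emit:
move_arm:
  series:
    - [-0.01, -0.007, -0.01, 0]
    - [-0.03, -0.021, -0.02, 0]
    - [-0.06, -0.042, -0.03, 0]
    - [-0.1, -0.07, -0.03, 0]
    - [-0.14, -0.098, -0.03, 0]
    - [-0.18, -0.126, -0.03, 0]
    - [-0.22, -0.154, -0.03, 0]
    - [-0.26, -0.182, -0.03, 0]
    - [-0.3, -0.21, -0.03, 0]
    - [-0.34, -0.238, -0.03, 0]
    - [-0.38, -0.266, -0.03, 0]
    - [-0.42, -0.294, -0.03, 0]
    - [-0.46, -0.322, -0.03, 0]
    - [-0.5, -0.35, -0.03, 0]
    - [-0.54, -0.378, -0.03, 0]
    - [-0.58, -0.406, -0.03, 0]
    - [-0.61, -0.43, -0.03, 0]
    - [-0.64, -0.45, -0.03, 0]
    - [-0.66, -0.463, -0.03, 0]
    - [-0.67, -0.47, -0.03, 0]
  claw: 1

```text
time: 2.15
ee_pos: [0.6791, -0.1117, 0.2528]
eef_rot: [0.193, 0.981, -0.0, 0.0]
ft_force: [-0.7, 0.9, -0.5]
width: 0.0866
```

Emit:
move_arm:
  series:
    - [0, 0, 0, 0]
    - [0, 0, 0, 0]

```text
time: 2.35
ee_pos: [0.6788, -0.1075, 0.2528]
eef_rot: [0.191, 0.982, 0.0, -0.0]
ft_force: [-0.2, 0.3, 0.8]
width: 0.0874
```

Run:
```python
from h import *
s=read_state(); print(s["time"],s["ee_pos"],s["eef_rot"],s["joint_positions"].round(2))
snap("wrist","c_w"); snap("top","c_t")
```

```text
2.35 [ 0.67875832 -0.10753284  0.25282771] [ 1.91360195e-01  9.81519774e-01  4.55919614e-04 -4.08686757e-05] [-0.23  0.49  0.48  1.25 -0.22  1.46  1.42]
```

View pics/c_w.png

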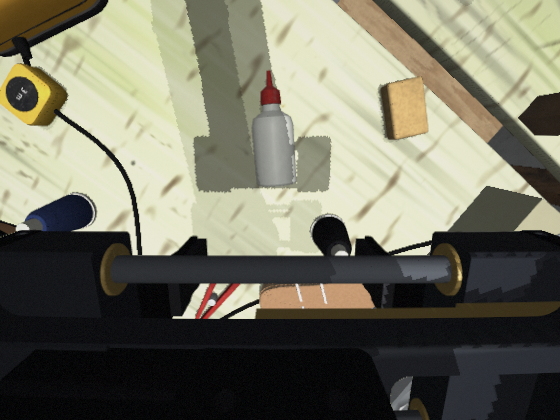

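View pics/c_t.png

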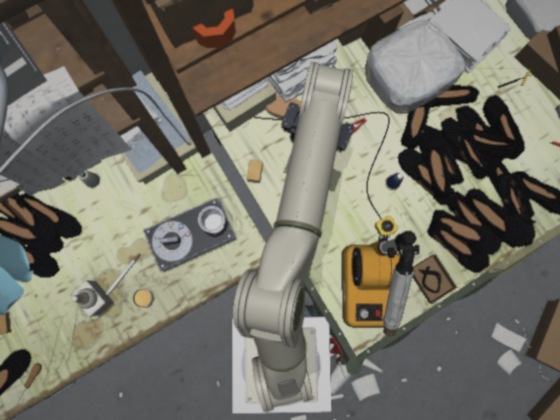

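The wrist view shows the bottle with its nozzle tip at (268,72), cap at about (270,95) and base edge at about (276,187). The black cone's top is near (333,250). I'll measure the bottle's axis.

Run:
```python
from h import *
q=load("pics/c_w.npz"); s=read_state()
bx=(240,310,60,115)
red=mask(q,(0,120,50),(8,255,255),bx)|mask(q,(172,120,50),(180,255,255),bx)
ys,xs=np.nonzero(red)
P=[]
for row in range(70,106,3):
    x=xs[ys==row]; 
    if len(x): print(row,x.min(),x.max(), onz(q,[[ (x.min()+x.max())/2,row]],.026)[0].round(4)); P.append(onz(q,[[ (x.min()+x.max())/2,row]],.026)[0])
# body: depth heights
g=q["d"]; yy,xx=np.mgrid[100:200,235:315]; X=dep(q,np.c_[xx.ravel(),yy.ravel()]); X=X[(X[:,2]>.02)&(X[:,2]<.07)]
u,ss,vt=np.linalg.svd(X[:,:2]-X[:,:2].mean(0)); a=vt[0]*np.sign(-vt[0][0]); print("body axis dep",a.round(4),X[:,:2].mean(0).round(4), np.ptp((X[:,:2]-X[:,:2].mean(0))@a), "maxz",np.percentile(X[:,2],99))
P=np.array(P)
# combine: cap midline & body edges by rows
hsv=cv2.cvtColor(q["p"],cv2.COLOR_RGB2HSV)
for row in range(120,186,8):
    Z=dep(q,np.c_[np.arange(235,315),np.full(80,row)]); k=np.nonzero(Z[:,2]>.012)[0]+235; m=(k.min()+k.max())/2; print(row,k.min(),k.max(),onz(q,[[m,row]],.0265)[0].round(4))
Z=dep(q,np.c_[np.full(30,275),np.arange(170,200)]); print(np.c_[np.arange(170,200),Z.round(3)][8:26])
```

```text
73 267 270 [ 0.5387 -0.0654  0.026 ]
76 267 270 [ 0.5418 -0.0667  0.026 ]
79 267 270 [ 0.545 -0.068  0.026]
82 267 271 [ 0.5485 -0.0688  0.026 ]
85 267 271 [ 0.5517 -0.0701  0.026 ]
88 265 275 [ 0.5554 -0.0703  0.026 ]
91 261 278 [ 0.5584 -0.0723  0.026 ]
94 261 279 [ 0.5619 -0.073   0.026 ]
97 261 279 [ 0.5652 -0.0744  0.026 ]
100 261 280 [ 0.5687 -0.0752  0.026 ]
103 261 279 [ 0.5718 -0.0771  0.026 ]
body axis dep [-0.9527  0.304 ] [ 0.6218 -0.0927] 0.10505442404953308 maxz 0.05350836041002531
120 253 291 [ 0.5917 -0.0826  0.0265]
128 252 292 [ 0.6008 -0.0864  0.0265]
136 252 293 [ 0.6102 -0.0896  0.0265]
144 253 304 [ 0.6224 -0.0862  0.0265]
152 254 294 [ 0.6296 -0.0955  0.0265]
160 255 294 [ 0.6394 -0.0988  0.0265]
168 255 297 [ 0.6497 -0.1009  0.0265]
176 256 299 [ 0.6602 -0.103   0.0265]
184 258 288 [ 0.6678 -0.1126  0.0265]
[[ 1.78e+02  6.58e-01 -1.05e-01  5.30e-02]
 [ 1.79e+02  6.60e-01 -1.06e-01  5.30e-02]
 [ 1.80e+02  6.61e-01 -1.06e-01  5.30e-02]
 [ 1.81e+02  6.62e-01 -1.07e-01  5.20e-02]
 [ 1.82e+02  6.63e-01 -1.07e-01  5.10e-02]
 [ 1.83e+02  6.64e-01 -1.08e-01  5.30e-02]
 [ 1.84e+02  6.65e-01 -1.08e-01  5.20e-02]
 [ 1.85e+02  6.67e-01 -1.09e-01  5.10e-02]
 [ 1.86e+02  6.75e-01 -1.13e-01 -1.00e-03]
 [ 1.87e+02  6.76e-01 -1.14e-01 -0.00e+00]
 [ 1.88e+02  6.78e-01 -1.14e-01 -0.00e+00]
 [ 1.89e+02  6.79e-01 -1.15e-01  0.00e+00]
 [ 1.90e+02  6.80e-01 -1.15e-01  0.00e+00]
 [ 1.91e+02  6.82e-01 -1.16e-01  1.00e-03]
 [ 1.92e+02  6.83e-01 -1.16e-01  0.00e+00]
 [ 1.93e+02  6.84e-01 -1.17e-01  0.00e+00]
 [ 1.94e+02  6.86e-01 -1.18e-01 -0.00e+00]
 [ 1.95e+02  6.87e-01 -1.18e-01 -1.00e-03]]
```

Emit:
move_arm:
  series:
    - [0.01, -0.001, 0.01, -0.01]
    - [0.03, -0.003, 0.03, -0.03]
    - [0.06, -0.006, 0.06, -0.05]
    - [0.09, -0.009, 0.09, -0.065]
    - [0.11, -0.012, 0.11, -0.065]
    - [0.12, -0.013, 0.13, -0.065]
    - [0.1225, -0.0132, 0.14, -0.065]
    - [0.1225, -0.0132, 0.14, -0.065]
    - [0.1225, -0.0132, 0.14, -0.065]

```text
time: 3.35
ee_pos: [0.5616, -0.0744, 0.1135]
eef_rot: [0.159, 0.987, 0.0, 0.001]
ft_force: [-0.6, -0.1, -0.1]
width: 0.0871
```

Run:
```python
from h import *
s=read_state(); print(s["time"],s["ee_pos"].round(4)); R=Ro.from_quat(s["eef_rot"]).as_matrix(); print(R.round(4))
snap("wrist","d_w")
d=np.array([0.5603,-0.0737,.0155])-s["ee_pos"]; print((R.T@d).round(4))
```

```text
3.35 [ 0.5616 -0.0744  0.1135]
[[-9.492e-01  3.148e-01  1.400e-03]
 [ 3.148e-01  9.492e-01 -0.000e+00]
 [-1.300e-03  4.000e-04 -1.000e+00]]
[0.0015 0.0002 0.098 ]
```

View pics/d_w.png

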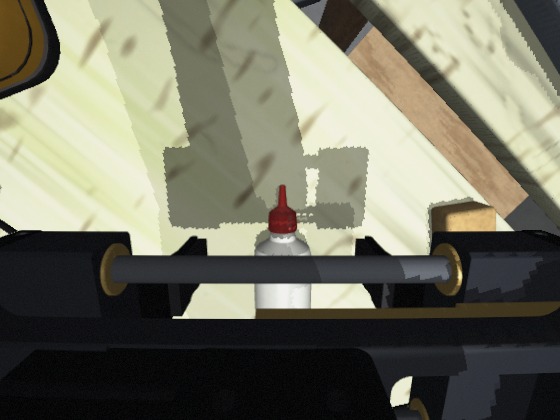

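Run:
```python
from h import *
q=load("pics/d_w.npz"); bx=(255,315,170,240)
red=mask(q,(0,120,40),(8,255,255),bx)|mask(q,(172,120,40),(180,255,255),bx)
ys,xs=np.nonzero(red)
for row in range(186,237,4):
    x=xs[ys==row]
    if len(x): print(row,x.min(),x.max(), onz(q,[[ (x.min()+x.max())/2,row]],.026)[0].round(4))
```

```text
186 280 284 [ 0.5366 -0.0637  0.026 ]
190 280 285 [ 0.54   -0.0644  0.026 ]
194 279 285 [ 0.5432 -0.0659  0.026 ]
198 279 285 [ 0.5466 -0.067   0.026 ]
202 279 285 [ 0.5499 -0.0681  0.026 ]
206 278 287 [ 0.5534 -0.0688  0.026 ]
210 272 292 [ 0.5567 -0.0703  0.026 ]
214 269 295 [ 0.5601 -0.0715  0.026 ]
218 269 295 [ 0.5636 -0.0726  0.026 ]
222 269 296 [ 0.5672 -0.0733  0.026 ]
226 269 296 [ 0.5707 -0.0745  0.026 ]
230 270 295 [ 0.5742 -0.0757  0.026 ]
```

Emit:
move_arm:
  series:
    - [0.001, 0.001, 0.015, 0]
    - [0.0015, 0.0012, 0.04, 0]
    - [0.0015, 0.0012, 0.065, 0]
    - [0.0015, 0.0012, 0.085, 0]
    - [0.0015, 0.0012, 0.095, 0]
    - [0.0015, 0.0012, 0.098, 0]
    - [0.0015, 0.0012, 0.098, 0]

```text
time: 4.1
ee_pos: [0.5599, -0.0731, 0.0147]
eef_rot: [0.16, 0.987, -0.0, 0.0]
ft_force: [-0.0, -0.3, 0.3]
width: 0.0868
```

Emit:
move_arm:
  series:
    - [0, 0, 0, 0]
    - [0, 0, 0, 0]
    - [0, 0, 0, 0]
    - [0, 0, 0, 0]
    - [0, 0, 0, 0]
    - [0, 0, 0, 0]
    - [0, 0, 0, 0]
    - [0, 0, 0, 0]
  claw: -1
  newtons: 6

```text
time: 4.9
ee_pos: [0.5596, -0.073, 0.0145]
eef_rot: [0.16, 0.987, 0.0, -0.0]
ft_force: [1.2, 0.6, -0.7]
width: 0.0307
```

Emit:
move_arm:
  series:
    - [0, 0, 0, 0]
    - [0, 0, 0, 0]
    - [0, 0, 0, 0]

```text
time: 5.2
ee_pos: [0.5595, -0.0729, 0.0145]
eef_rot: [0.16, 0.987, 0.0, -0.0]
ft_force: [-0.2, 0.6, -0.2]
width: 0.0242
```

Run:
```python
from h import *
print(read_state()["width"]); q=snap("side","e_s"); crop(q,250,390,200,290,5,"e_s2")
# arc
for ph in np.linspace(13.1,103.1,19): print(round(ph,1), round(.117*np.cos(np.radians(ph))-.114,4), round(-(.117*np.sin(np.radians(ph))-.0265),4))
```

```text
0.02421970340279706
13.1 -0.0 -0.0
18.1 -0.0028 -0.0098
23.1 -0.0064 -0.0194
28.1 -0.0108 -0.0286
33.1 -0.016 -0.0374
38.1 -0.0219 -0.0457
43.1 -0.0286 -0.0534
48.1 -0.0359 -0.0606
53.1 -0.0438 -0.0671
58.1 -0.0522 -0.0728
63.1 -0.0611 -0.0778
68.1 -0.0704 -0.0821
73.1 -0.08 -0.0854
78.1 -0.0899 -0.088
83.1 -0.0999 -0.0897
88.1 -0.1101 -0.0904
93.1 -0.1203 -0.0903
98.1 -0.1305 -0.0893
103.1 -0.1405 -0.0875
```

View pics/e_s2.png

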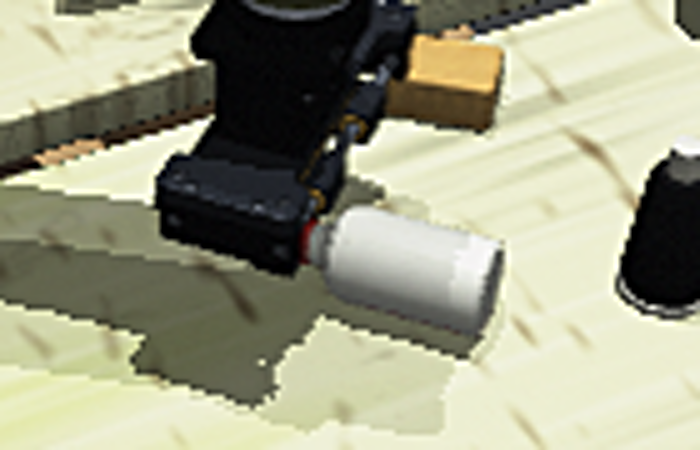

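Emit:
move_arm:
  series:
    - [-0.0012, 0, -0.005, 0]
    - [-0.0028, 0, -0.0098, 0]
    - [-0.0045, 0, -0.0146, 0]
    - [-0.0064, 0, -0.0194, 0]
    - [-0.0085, 0, -0.024, 0]
    - [-0.0108, 0, -0.0286, 0]
    - [-0.0133, 0, -0.033, 0]
    - [-0.016, 0, -0.0374, 0]
    - [-0.0189, 0, -0.0416, 0]
    - [-0.0219, 0, -0.0457, 0]
    - [-0.0252, 0, -0.0496, 0]
    - [-0.0286, 0, -0.0534, 0]
    - [-0.0322, 0, -0.057, 0]
    - [-0.0359, 0, -0.0606, 0]
    - [-0.0398, 0, -0.0639, 0]
    - [-0.0438, 0, -0.0671, 0]

```text
time: 6.85
ee_pos: [0.6014, -0.0869, 0.0818]
eef_rot: [0.16, 0.987, 0.0, -0.0]
ft_force: [0.9, -0.5, -0.9]
width: 0.0239
```

Run:
```python
from h import *
s=read_state(); print(s["width"],s["ft_force"]); q=snap("side","f_s"); crop(q,250,390,190,290,5,"f_s2")
```

```text
0.023925761823435598 [ 0.91064547 -0.45963742 -0.92523841]
```

View pics/f_s2.png

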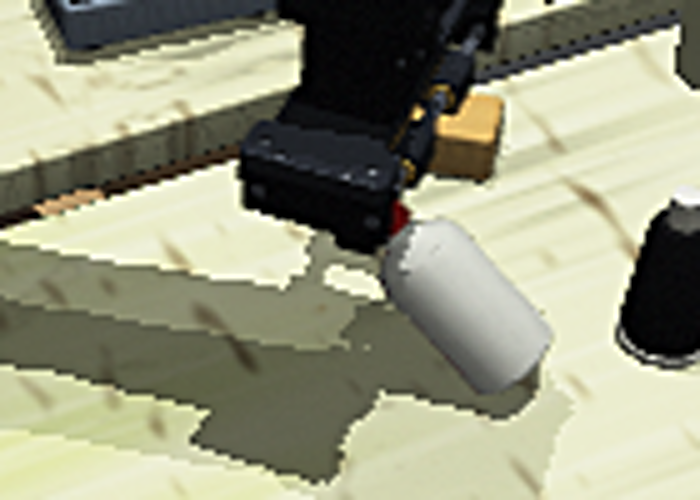

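The side view shows the bottle tilted by about 40° and pivoting on its base edge, with the grip holding. I'll continue the arc.

Emit:
move_arm:
  series:
    - [-0.0042, 0, -0.003, 0]
    - [-0.0084, 0, -0.0057, 0]
    - [-0.0128, 0, -0.0083, 0]
    - [-0.0173, 0, -0.0107, 0]
    - [-0.0219, 0, -0.013, 0]
    - [-0.0266, 0, -0.015, 0]
    - [-0.0314, 0, -0.0168, 0]
    - [-0.0362, 0, -0.0183, 0]
    - [-0.0411, 0, -0.0197, 0]
    - [-0.0461, 0, -0.0209, 0]
    - [-0.0511, 0, -0.0218, 0]
    - [-0.0561, 0, -0.0226, 0]
    - [-0.0612, 0, -0.023, 0]
    - [-0.0663, 0, -0.0233, 0]
    - [-0.0714, 0, -0.0233, 0]
    - [-0.0765, 0, -0.0232, 0]
    - [-0.0816, 0, -0.0228, 0]
    - [-0.0867, 0, -0.0222, 0]
    - [-0.0917, 0, -0.0213, 0]
    - [-0.0967, 0, -0.0204, 0]

```text
time: 8.9
ee_pos: [0.6933, -0.1174, 0.1019]
eef_rot: [0.16, 0.987, 0.0, -0.0]
ft_force: [-0.2, 0.1, -1.1]
width: 0.0242
```

Emit:
move_arm:
  series:
    - [0, 0, 0, 0]
    - [0, 0, 0, 0]

```text
time: 9.1
ee_pos: [0.6928, -0.1174, 0.1018]
eef_rot: [0.16, 0.987, 0.0, -0.0]
ft_force: [0.3, -0.6, -1.0]
width: 0.0243
```

Run:
```python
from h import *
s=read_state(); print(s["width"],s["ft_force"],s["ee_pos"]); q=snap("side","g_s"); crop(q,280,420,190,290,5,"g_s2")
```

```text
0.024259802196408164 [ 0.25110076 -0.61446641 -1.0488432 ] [ 0.69280909 -0.11735417  0.10184209]
```

View pics/g_s2.png

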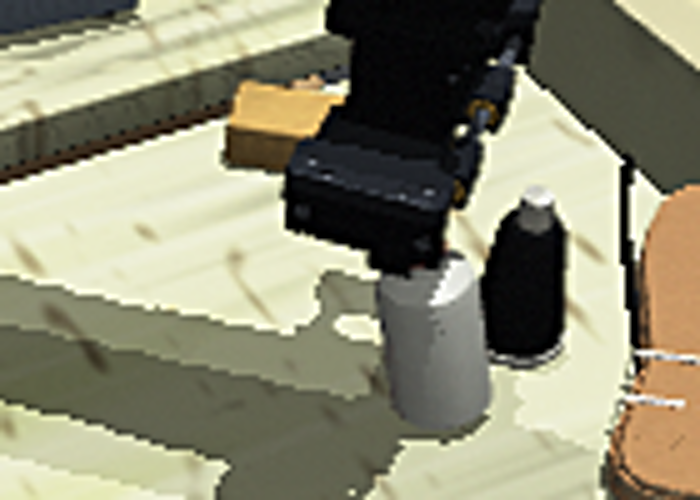

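Run:
```python
from h import *
q=load("pics/g_s.npz")
for b in((.6985,-.1195),(.690,-.117)):
  print((np.array([proj(q,[b[0]+dx,b[1]+dy,z])[0] for z in(0,.09) for dx,dy in((-.0265,0),(0.0265,0))])-[280,190])*5)
```

```text
[[341.56305043 385.30655467]
 [442.16831222 391.40675471]
 [355.18354037 259.74529567]
 [460.383415   265.70323447]]
[[325.44310503 380.98882511]
 [425.79067092 387.06167066]
 [338.31015602 255.49980015]
 [443.22832109 261.43017144]]
```

Run:
```python
from h import *
q=load("pics/g_s.npz")
print(onz(q,[[280+443/5,190+400/5],[280+443/5,190+425/5]],0.0))
t=snap("top","g_t"); crop(t,240,380,100,200,5,"g_t2"); w=snap("wrist","g_w")
```

```text
[[ 7.25136730e-01 -1.25834500e-01  1.11022302e-16]
 [ 7.24271788e-01 -1.44093971e-01  0.00000000e+00]]
```

View pics/g_w.png

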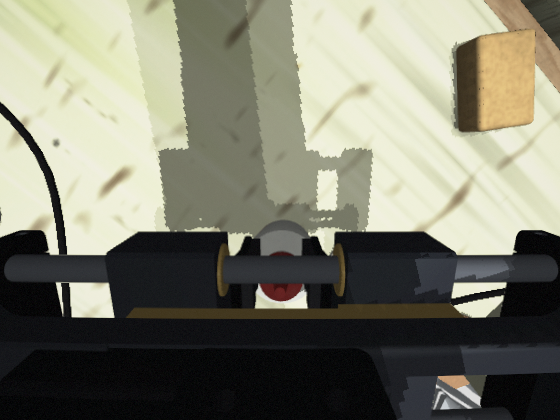

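View pics/g_s.png

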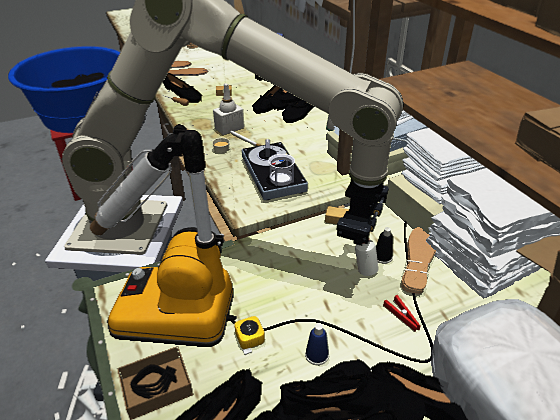

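Emit:
move_arm:
  series:
    - [0, 0, -0.006, 0]
    - [0.005, 0, -0.012, 0]
    - [0.015, 0, -0.015, 0]
    - [0.03, 0, -0.015, 0]
    - [0.045, 0, -0.015, 0]
    - [0.06, 0, -0.015, 0]
    - [0.07, 0, -0.015, 0]
    - [0.075, 0, -0.015, 0]
    - [0.075, 0, -0.015, 0]
    - [0.075, 0, -0.015, 0]
    - [0.075, 0, -0.015, 0]

```text
time: 10.35
ee_pos: [0.6221, -0.0939, 0.117]
eef_rot: [0.16, 0.987, -0.0, 0.0]
ft_force: [-0.1, -0.9, -1.3]
width: 0.024
```

Run:
```python
from h import *
s=read_state(); print(s["width"],s["ft_force"],s["ee_pos"]); q=snap("side","h_s"); crop(q,280,420,190,290,5,"h_s2")
```

```text
0.023993268731982844 [-0.14946663 -0.92200365 -1.32329107] [ 0.62210887 -0.09386028  0.11700256]
```

View pics/h_s2.png

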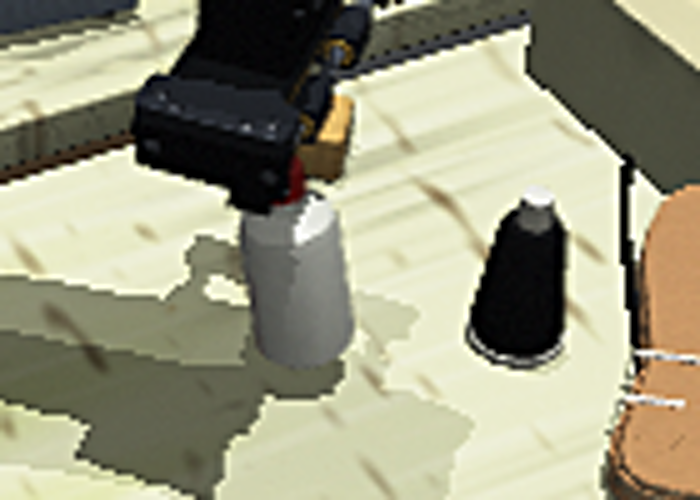

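Emit:
move_arm:
  series:
    - [0, 0, 0, 0]
    - [0, 0, 0.004, 0]
    - [0, 0, 0.008, 0]
    - [0, 0, 0.012, 0]
    - [0, 0, 0.014, 0]
    - [-0.003, 0, 0.015, 0]
    - [-0.006, 0, 0.015, 0]
    - [-0.009, 0, 0.015, 0]
    - [-0.012, 0, 0.016, 0]
    - [-0.015, 0, 0.016, 0]
    - [-0.018, 0, 0.016, 0]
    - [-0.021, 0, 0.016, 0]
    - [-0.024, 0, 0.016, 0]
    - [-0.027, 0, 0.016, 0]
    - [-0.03, 0, 0.016, 0]
    - [-0.03, 0, 0.016, 0]
  newtons: 3

```text
time: 12.0
ee_pos: [0.6505, -0.1033, 0.101]
eef_rot: [0.16, 0.987, -0.0, 0.0]
ft_force: [0.2, 0.2, -0.6]
width: 0.0245
```

Run:
```python
from h import *
s=read_state(); print(s["width"],s["ft_force"],s["ee_pos"]); q=snap("side","i_s"); crop(q,280,420,190,290,5,"i_s2")
```

```text
0.024523300831466092 [ 0.19963747  0.20933524 -0.60446618] [ 0.65050368 -0.10329737  0.10097482]
```

View pics/i_s2.png

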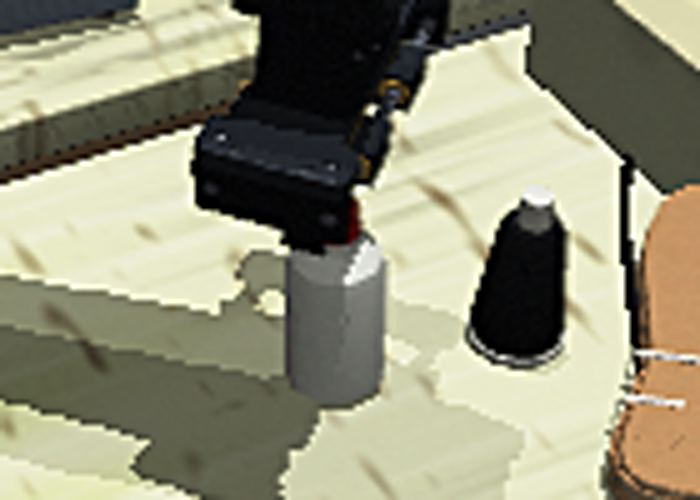

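Emit:
move_arm:
  series:
    - [-0.001, 0, 0.001, 0]
    - [-0.004, 0, 0.002, 0]
    - [-0.007, 0, 0.002, 0]
    - [-0.01, 0, 0.002, 0]
    - [-0.013, 0, 0.002, 0]
    - [-0.016, 0, 0.002, 0]
    - [-0.018, 0, 0.002, 0]
    - [-0.018, 0, 0.002, 0]
    - [-0.018, 0, 0.002, 0]

```text
time: 12.95
ee_pos: [0.6677, -0.1089, 0.0994]
eef_rot: [0.16, 0.987, 0.0, 0.0]
ft_force: [-0.3, -0.5, 5.3]
width: 0.0241
```

Run:
```python
from h import *
s=read_state(); print(s["width"],s["ft_force"],s["ee_pos"]); q=snap("side","j_s"); crop(q,280,420,190,290,5,"j_s2")
X=s["ee_pos"]
print((proj(q,[[X[0]-.025,X[1],0],[X[0]-.025,X[1],.09],[X[0]+.025,X[1],0],[X[0]+.025,X[1],.09],[X[0],X[1]-.0265,0]])-[280,190])*5)
```

```text
0.024055577494642422 [-0.28162129 -0.50009968  5.29691082] [ 0.66772631 -0.10893597  0.09938203]
[[286.33240686 367.92938076]
 [297.37076281 242.65820552]
 [380.28293435 373.58064569]
 [395.56680016 248.17431198]
 [333.849672   406.38305744]]
```

View pics/j_s2.png

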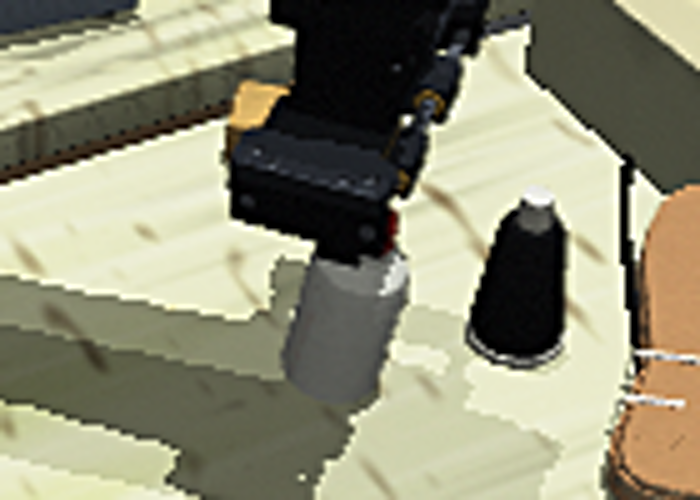

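Emit:
move_arm:
  series:
    - [0.002, 0, -0.001, 0]
    - [0.004, 0, -0.002, 0]
    - [0.006, 0, -0.002, 0]
    - [0.008, 0, -0.002, 0]
    - [0.0095, 0, -0.002, 0]
    - [0.0095, 0, -0.002, 0]
    - [0.0095, 0, -0.002, 0]

```text
time: 13.7
ee_pos: [0.6583, -0.1057, 0.101]
eef_rot: [0.16, 0.987, 0.0, 0.0]
ft_force: [0.5, -0.3, -1.4]
width: 0.0244
```

Run:
```python
from h import *
s=read_state(); print(s["width"],s["ft_force"],s["ee_pos"]); q=snap("side","k_s"); crop(q,280,420,190,290,5,"k_s2")
```

```text
0.024370772250982994 [ 0.48272048 -0.290413   -1.36567624] [ 0.65825146 -0.1057339   0.10101205]
```

View pics/k_s2.png

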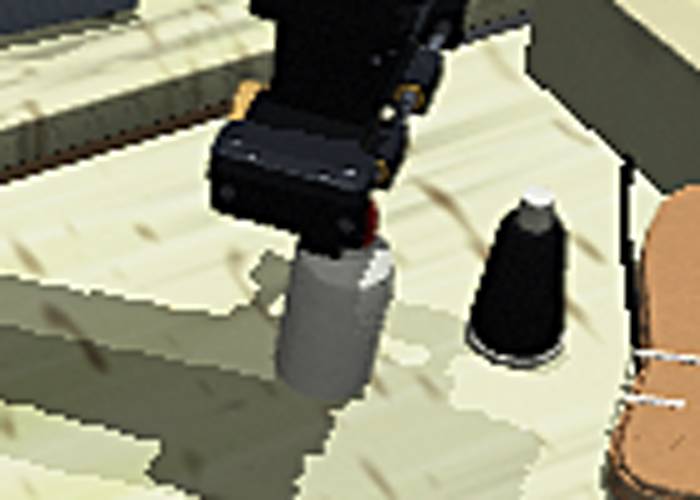

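Emit:
move_arm:
  series:
    - [0.002, 0, 0.001, 0]
    - [0.004, 0, 0.002, 0]
    - [0.004, 0, 0.003, 0]
    - [0.004, 0, 0.004, 0]
    - [0.004, 0, 0.005, 0]
    - [0.004, 0, 0.005, 0]
    - [0.004, 0, 0.005, 0]

```text
time: 14.45
ee_pos: [0.6555, -0.1044, 0.0976]
eef_rot: [0.16, 0.987, 0.0, 0.001]
ft_force: [-1.4, 0.5, 9.0]
width: 0.0243
```

Run:
```python
from h import *
s=read_state(); print(s["width"],s["ft_force"],s["ee_pos"]); q=snap("side","l_s"); crop(q,280,420,190,290,5,"l_s2")
```

```text
0.024274454603444816 [-1.40491936  0.47154359  8.97008249] [ 0.65552273 -0.10443112  0.09763417]
```

View pics/l_s2.png

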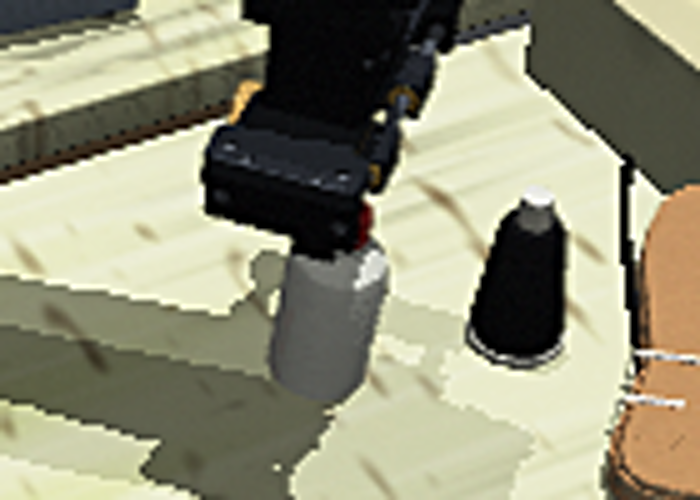

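Emit:
move_arm:
  series:
    - [0, 0, -0.001, 0]
    - [0, 0, -0.0025, 0]
    - [0.002, 0, -0.0025, 0]
    - [0.004, 0, -0.0025, 0]
    - [0.004, 0, -0.0025, 0]
    - [0.004, 0, -0.0025, 0]

```text
time: 15.1
ee_pos: [0.6505, -0.1032, 0.0983]
eef_rot: [0.16, 0.987, 0.0, -0.0]
ft_force: [0.4, -0.2, -0.9]
width: 0.0242
```

Emit:
move_arm:
  series:
    - [0, 0, 0, 0]
    - [0, 0, 0, 0]
    - [0, 0, 0, 0]
    - [0, 0, 0, 0]
    - [0, 0, 0, 0]
    - [0, 0, 0, 0]
    - [0, 0, 0, 0]
    - [0, 0, 0, 0]
  claw: 0.3

```text
time: 15.9
ee_pos: [0.6507, -0.1032, 0.0985]
eef_rot: [0.16, 0.987, 0.0, -0.0]
ft_force: [-0.5, -0.1, 0.1]
width: 0.0563
```

Run:
```python
from h import *
s=read_state(); print(s["width"],s["ft_force"],s["ee_pos"]); q=snap("side","m_s"); crop(q,280,420,190,290,5,"m_s2"); snap("wrist","m_w")
```

```text
0.05629271362377462 [-0.48436754 -0.0779196   0.05641054] [ 0.65066204 -0.10323651  0.09852741]
```

View pics/m_s2.png

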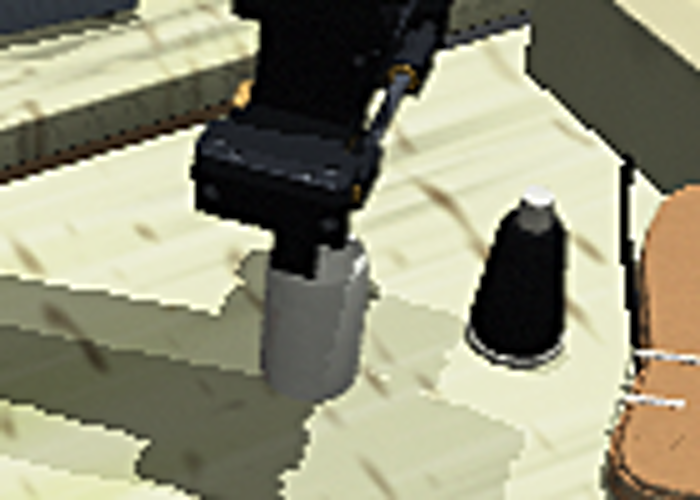

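View pics/m_w.png

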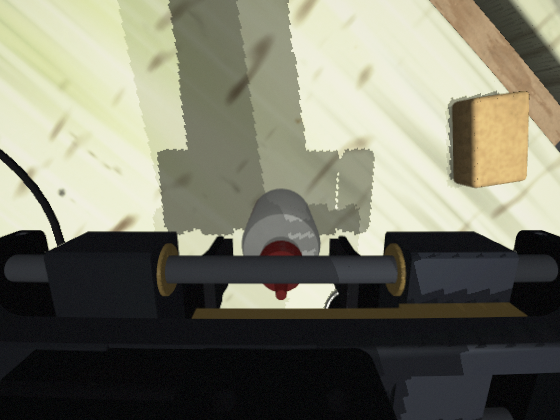

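Run:
```python
from h import *
q=load("pics/m_w.npz"); s=read_state(); R=Ro.from_quat(s["eef_rot"]).as_matrix()
for n,uv,z in(("noz",(281,297),.14),("noz",(281,290),.14),("base edge",(282,188.5),0.0)):
    X=onz(q,[uv],z)[0]; print(n,X.round(4),(R.T@(X-s["ee_pos"])).round(4))
yy,xx=np.mgrid[240:310,255:310]; X=dep(q,np.c_[xx.ravel(),yy.ravel()]); k=(X[:,2]>.128)&(X[:,2]<.15); print(k.sum(),X[k].mean(0).round(4),(R.T@(X[k].mean(0)-s["ee_pos"])).round(4))
```

```text
noz [ 0.6546 -0.1034  0.14  ] [-0.0038  0.0011 -0.0415]
noz [ 0.6512 -0.1023  0.14  ] [-0.0002  0.0011 -0.0415]
base edge [ 0.6294 -0.0938  0.    ] [0.0232 0.0023 0.0985]
181 [ 0.6524 -0.103   0.1382] [-0.0015  0.0008 -0.0397]
```

The side and wrist views show the bottle standing upright and free between the fingers: nozzle tip at (281,290), base edge at (282,188), bottle about 2 mm from the tool axis. I'll raise the tool slightly, wait, then regrip the cap.

Emit:
move_arm:
  series:
    - [0, 0, -0.003, 0]
    - [-0.002, 0.001, -0.006, 0]
    - [-0.002, 0.001, -0.006, 0]
    - [-0.002, 0.001, -0.006, 0]
    - [-0.002, 0.001, -0.006, 0]
  claw: 0.4

```text
time: 16.5
ee_pos: [0.6528, -0.103, 0.1044]
eef_rot: [0.16, 0.987, 0.0, -0.0]
ft_force: [0.2, 0.2, -1.0]
width: 0.0611
```

Emit:
move_arm:
  series:
    - [0, 0, 0, 0]
    - [0, 0, 0, 0]
    - [0, 0, 0, 0]
    - [0, 0, 0, 0]
    - [0, 0, 0, 0]
    - [0, 0, 0, 0]
    - [0, 0, 0, 0]
    - [0, 0, 0, 0]
  claw: -1
  newtons: 15

```text
time: 17.3
ee_pos: [0.6528, -0.1031, 0.1045]
eef_rot: [0.16, 0.987, -0.0, -0.0]
ft_force: [-0.7, -1.0, 0.2]
width: 0.024
```

Run:
```python
from h import *
s=read_state(); print(s["width"],s["ft_force"],s["ee_pos"],s["joint_positions"].round(2))
# shaker from first top picture
v=load("pics/c_t.npz"); q=v
crop(v,140,245,190,280,7,"n_t")
w=load("pics/m_s.npz"); crop(w,225,325,125,210,7,"n_s")
```

```text
0.023985380714347762 [-0.67632822 -1.00125896  0.17522369] [ 0.65283789 -0.10307422  0.10449722] [-0.23  0.52  0.44  1.52 -0.23  1.16  1.5 ]
```

View pics/n_t.png

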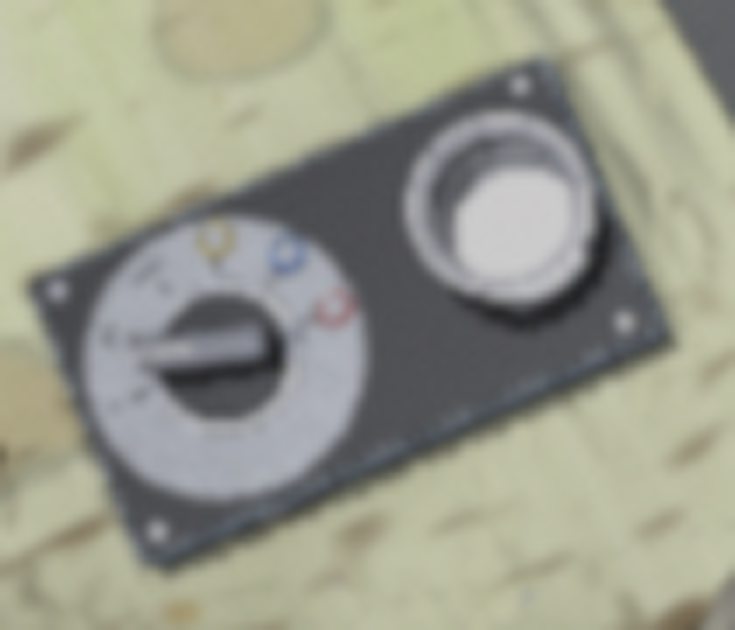

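View pics/n_s.png

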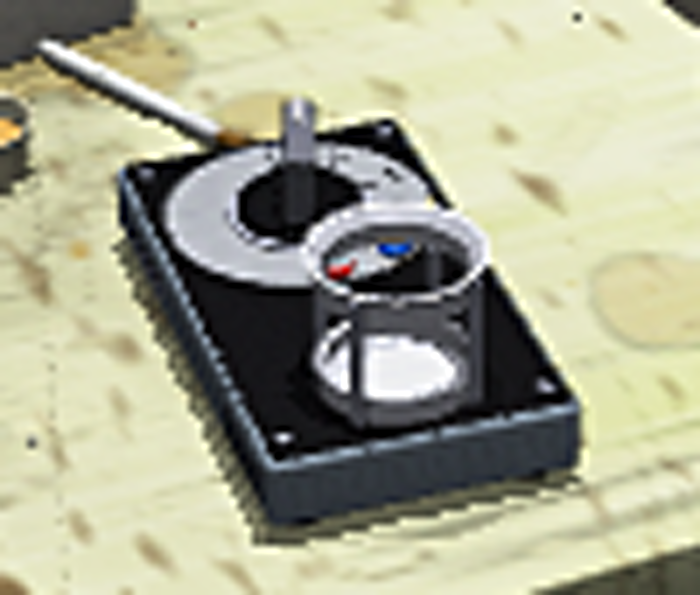

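Run:
```python
from h import *
v=load("pics/c_t.npz"); w=load("pics/m_s.npz")
f=lambda L:np.array(L)/7+[140,190]-.43
g=lambda L:np.array(L)/7+[225,125]-.43
S=onz(v,f([(57,290),(519,84),(625,322),(157,531)]),.046); print("screws\n",S.round(4))
S2=onz(w,g([(146,174),(385,131),(545,385),(284,437)]),.046); print("side\n",S2.round(4))
for S in(S,S2):
    a=S-S.mean(0); print("center",S.mean(0).round(4),[np.linalg.norm(S[i]-S[(i+1)%4]).round(4) for i in range(4)])
T=onz(v,f([(57,290),(519,84),(625,322),(157,531)]),.046)
yax=((T[0]-T[1])+(T[3]-T[2]))[:2]; yax/=np.linalg.norm(yax); c=T.mean(0)[:2]
xax=np.array([yax[1],-yax[0]]); print("yax",yax,"x",xax, "ang", np.degrees(np.arctan2(yax[1],yax[0])))
T2=S2; y2=((T2[0]-T2[3])+(T2[1]-T2[2]))[:2];y2/=np.linalg.norm(y2); print("side yax",y2)
print("cup",c-.09*yax,"dial",c+.06*yax)
print("rim top",onz(v,f([(502,208)]),.115),"rim side",onz(w,g([(396,254)]),.115),"dialdisc",onz(v,f([(222,356)]),.054))
for n,p in(("yellow",(213,240)),("blue",(286,256)),("red",(334,306))):
    X=onz(v,f([p]),.055)[0,:2]-(c+.06*yax); print(n,np.linalg.norm(X),"cw angle",np.degrees(np.arctan2(X@xax,X@yax)))
a,b=onz(v,f([(262,338),(145,355)]),.092)[:,:2]; d=b-a; print("ptr",np.linalg.norm(d),np.degrees(np.arctan2(d@xax,d@yax)))
```

```text
screws
 [[0.4357 0.43   0.046 ]
 [0.5311 0.2133 0.046 ]
 [0.4167 0.1628 0.046 ]
 [0.3222 0.3801 0.046 ]]
side
 [[0.3222 0.3752 0.046 ]
 [0.4359 0.4259 0.046 ]
 [0.5293 0.2099 0.046 ]
 [0.4168 0.1604 0.046 ]]
center [0.4264 0.2965 0.046 ] [np.float64(0.2368), np.float64(0.125), np.float64(0.237), np.float64(0.124)]
center [0.4261 0.2929 0.046 ] [np.float64(0.1244), np.float64(0.2353), np.float64(0.123), np.float64(0.2347)]
yax [-0.40088837  0.91612691] x [0.91612691 0.40088837] ang 113.63372661490371
side yax [-0.40005586  0.91649076]
cup [0.46248501 0.21408672] dial [0.40235176 0.35150576]
rim top [[0.46091624 0.21179523 0.115     ]] rim side [[0.4628211  0.20585403 0.115     ]] dialdisc [[0.40251305 0.3498537  0.054     ]]
yellow 0.054801886012381444 cw angle 109.93785613201818
blue 0.055913396046353835 cw angle 147.1246580943042
red 0.05833670122559684 cw angle -179.31853365151926
ptr 0.05360369786311613 16.10973783516404
```

Emit:
move_arm:
  series:
    - [0, 0, -0.005, 0]
    - [0, 0, -0.015, 0]
    - [0, 0, -0.03, 0]
    - [0, 0, -0.05, 0]
    - [0, 0, -0.07, 0]
    - [0, 0, -0.09, 0]
    - [0, 0, -0.11, 0]
    - [0.005, 0.004, -0.128, 0]
    - [0.015, 0.013, -0.14, 0]
    - [0.03, 0.025, -0.148, 0]
    - [0.05, 0.042, -0.15, 0]
    - [0.07, 0.06, -0.15, 0]
    - [0.095, 0.081, -0.15, 0]
    - [0.12, 0.102, -0.15, 0]
    - [0.145, 0.123, -0.15, 0]
    - [0.17, 0.145, -0.15, 0]
    - [0.195, 0.166, -0.15, 0]
    - [0.22, 0.187, -0.15, 0]
    - [0.24, 0.204, -0.15, 0]
    - [0.255, 0.217, -0.15, 0]

```text
time: 19.3
ee_pos: [0.4776, 0.1855, 0.2553]
eef_rot: [0.159, 0.987, 0.0, 0.0]
ft_force: [0.1, 0.0, -0.8]
width: 0.024
```

Emit:
move_arm:
  series:
    - [0.01, 0.009, 0, 0]
    - [0.018, 0.015, 0, 0]
    - [0.023, 0.019, 0, 0]
    - [0.025, 0.021, 0, 0]
    - [0.025, 0.021, 0, 0]
    - [0.025, 0.021, 0, 0]
    - [0.025, 0.021, 0, 0]

```text
time: 20.0
ee_pos: [0.4625, 0.2106, 0.2545]
eef_rot: [0.16, 0.987, -0.0, 0.0]
ft_force: [-0.2, -0.1, -1.2]
width: 0.0241
```

Run:
```python
from h import *
s=read_state(); print(s["time"],s["width"],s["ft_force"],s["ee_pos"]); R=Ro.from_quat(s["eef_rot"]).as_matrix(); print((R.T@(np.array([.4621,.211,0])-s["ee_pos"])).round(4))
q=snap("side","o_s"); crop(q,210,330,80,210,4.5,"o_s2"); snap("wrist","o_w")
```

```text
20.0 0.02407967567247666 [-0.16123548 -0.06250391 -1.17776031] [0.46253945 0.21057293 0.25449478]
[0.0006 0.0003 0.2545]
```

View pics/o_s2.png

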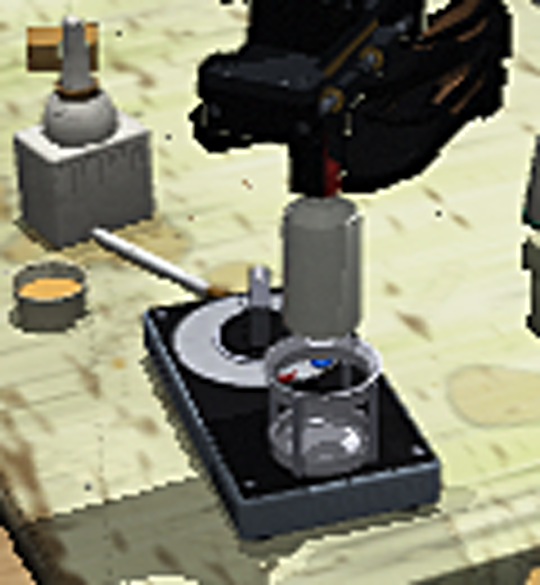

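View pics/o_w.png

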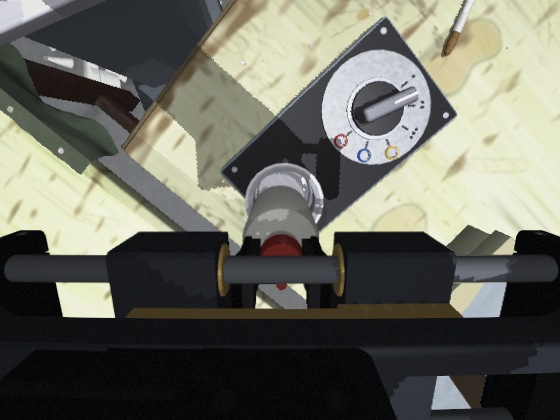

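Run:
```python
from h import *
q=load("pics/o_w.npz"); s=read_state(); R=Ro.from_quat(s["eef_rot"]).as_matrix()
F=lambda uv,z:(R.T@(onz(q,[uv],z)[0]-s["ee_pos"]))[:2].round(4)
print("rim L,R,T",F((246.5,195),.115),F((323.5,195),.115),F((285,161.5),.115))
print("base edge",F((283,188),.1505))
S=onz(q,[(383,30),(446,114),(232,168)],.046); print(S.round(4)); c=(S[0]+0*S[1]); 
# screws: 232,168 = front/cup(-x,-y) ; 383,30=( -x,+y); 446,114=(+x,+y): diagonal
ctr=(S[1]+S[2])[:2]/2; y=(S[0]-S[2])[:2]; y/=np.linalg.norm(y); print("ctr",ctr,"y",y,"cup",ctr-.09*y,"dial",ctr+.06*y)
print("knobdir", (lambda d,x:(np.degrees(np.arctan2(d@x,d@y))))((onz(q,[(417,93)],.092)-onz(q,[(367,116)],.092))[0,:2],np.array([y[1],-y[0]])))
cv2.imwrite("pics/o_w2.png",cv2.resize(q["p"][20:230,210:470,::-1],None,fx=3,fy=2.8,interpolation=cv2.INTER_CUBIC))
```

```text
rim L,R,T [ 0.0095 -0.0346] [0.0095 0.0458] [0.044  0.0055]
base edge [0.0226 0.0032]
[[0.321  0.3824 0.046 ]
 [0.4345 0.4334 0.046 ]
 [0.4142 0.1637 0.046 ]]
ctr [0.42434093 0.29854637] y [-0.39192685  0.91999638] cup [0.45961434 0.2157467 ] dial [0.40082532 0.35374616]
knobdir 16.818835152184334
```

View pics/o_w2.png

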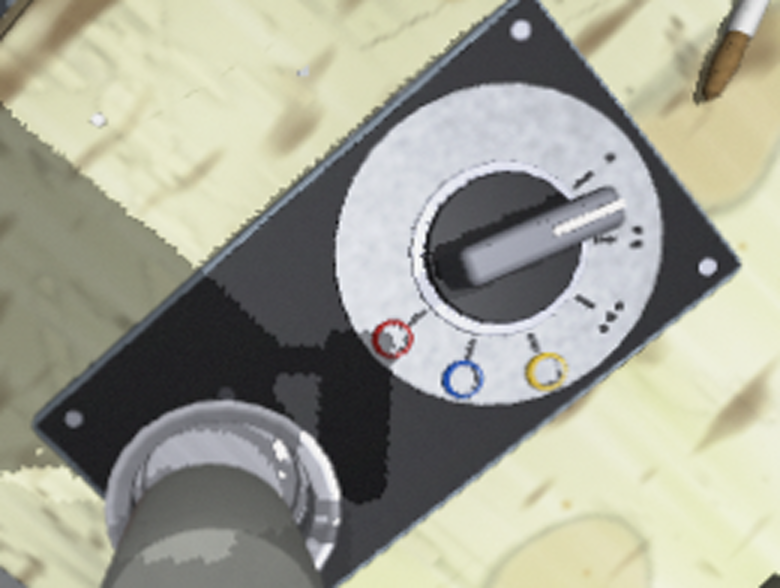

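Run:
```python
from h import *
q=load("pics/o_w.npz"); s=read_state(); R=Ro.from_quat(s["eef_rot"]).as_matrix()
P=np.array([(105,500),(140,440),(175,413),(215,403),(265,410),(305,432),(340,500)])/[3,2.8]+[210,20]-.3
X=(onz(q,P,.115)-s["ee_pos"])@R
A=np.c_[2*X[:,:2],np.ones(len(X))]; b=(X[:,:2]**2).sum(1); u=np.linalg.lstsq(A,b,rcond=None)[0]; print(u[:2].round(4),np.sqrt(u[2]+u[0]**2+u[1]**2).round(4))
# side view: rim ellipse and bottle axis
w=load("pics/o_s.npz"); s0=np.array([210,80])
rim=[(265,360),(382,360),(323,338),(323,385)]
print(onz(w,np.array(rim[:2])/4.5+s0-.4,.115).mean(0), onz(w,np.array(rim[2:])/4.5+s0-.4,.115).mean(0))
# bottle base: lower edge pt (322,340) nearest camera, z=.1505 ; center = +26.5 mm away from camera horizontally
C=-w["R"].T@w["t"]; X=onz(w,np.array([[322,339]])/4.5+s0-.4,.1505)[0]; d=(X-C)[:2]; print(X, X[:2]+.0265*d/np.linalg.norm(d))
```

```text
[0.0005 0.0049] 0.0412
[0.46320615 0.21304439 0.115     ] [0.46301021 0.21159185 0.115     ]
[0.46530054 0.18330752 0.1505    ] [0.462666   0.20967624]
```

Emit:
move_arm:
  series:
    - [0.001, 0.002, 0.004, 0]
    - [0.001, 0.0025, 0.012, 0]
    - [0.001, 0.0025, 0.02, 0]
    - [0.001, 0.0025, 0.027, 0]
    - [0.001, 0.0025, 0.033, 0]
    - [0.001, 0.0025, 0.038, 0]
    - [0.001, 0.0025, 0.043, 0]
    - [0.001, 0.0025, 0.048, 0]
    - [0.001, 0.0025, 0.053, 0]
    - [0.001, 0.0025, 0.058, 0]
    - [0.001, 0.0025, 0.063, 0]

```text
time: 21.2
ee_pos: [0.4621, 0.2139, 0.1912]
eef_rot: [0.16, 0.987, 0.0, 0.0]
ft_force: [0.2, 0.9, -1.4]
width: 0.0238
```

Run:
```python
from h import *
s=read_state(); print(s["time"],s["width"],s["ft_force"],s["ee_pos"])
q=snap("side","p_s"); crop(q,210,330,80,210,4.5,"p_s2")
```

```text
21.2 0.023809547379114712 [ 0.17066413  0.90145556 -1.42016091] [0.46206636 0.2138925  0.1911713 ]
```

View pics/p_s2.png

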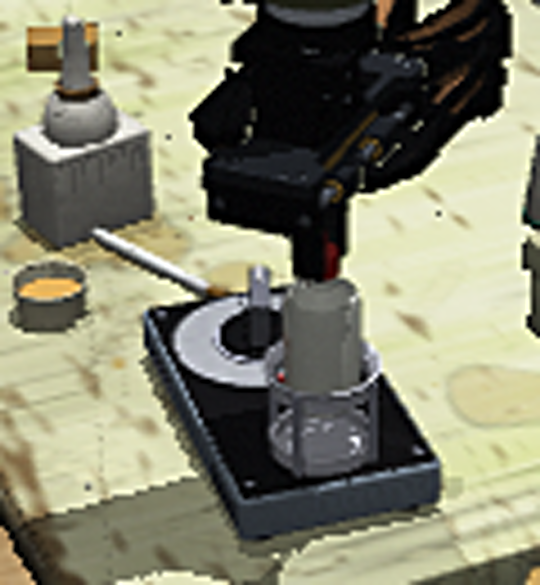

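The bottle is inside the collar with no side load, so I'll continue to the cup floor.

Emit:
move_arm:
  series:
    - [0, 0, 0.005, 0]
    - [0, 0, 0.01, 0]
    - [0, 0, 0.015, 0]
    - [0, 0, 0.02, 0]
    - [0, 0, 0.025, 0]
    - [0, 0, 0.029, 0]
    - [0, 0, 0.032, 0]
    - [0, 0, 0.034, 0]
    - [0, 0, 0.036, 0]
    - [0, 0, 0.0375, 0]
    - [0, 0, 0.0375, 0]

```text
time: 22.35
ee_pos: [0.462, 0.2139, 0.1539]
eef_rot: [0.16, 0.987, 0.0, -0.0]
ft_force: [0.0, -0.1, -0.7]
width: 0.0239
```

Emit:
move_arm:
  series:
    - [0, 0, 0.001, 0]
    - [0, 0, 0.001, 0]
    - [0, 0, 0.001, 0]

```text
time: 22.65
ee_pos: [0.4621, 0.2139, 0.1531]
eef_rot: [0.16, 0.987, 0.0, 0.0]
ft_force: [1.2, 0.5, -0.5]
width: 0.024
```

Emit:
move_arm:
  series:
    - [0, 0, 0.001, 0]
    - [0, 0, 0.0015, 0]
    - [0, 0, 0.0015, 0]

```text
time: 22.95
ee_pos: [0.4626, 0.214, 0.1523]
eef_rot: [0.16, 0.987, 0.0, 0.001]
ft_force: [-1.2, -1.0, 5.2]
width: 0.0239
```

Force is now 5.2 N, so the bottle is on the cup floor. I'll release it.

Emit:
move_arm:
  series:
    - [0, 0, -0.001, 0]
    - [0, 0, -0.001, 0]
    - [0, 0, -0.001, 0]
    - [0, 0, -0.001, 0]
    - [0, 0, -0.001, 0]
    - [0, 0, -0.001, 0]
    - [0, 0, -0.001, 0]
    - [0, 0, -0.001, 0]
  claw: 0.4

```text
time: 23.75
ee_pos: [0.4621, 0.2139, 0.1525]
eef_rot: [0.16, 0.987, 0.0, -0.0]
ft_force: [0.6, -0.1, -0.9]
width: 0.0607
```

Emit:
move_arm:
  series:
    - [0, 0, -0.005, 0]
    - [0, 0, -0.015, 0]
    - [0, 0, -0.03, 0]
    - [0, 0, -0.05, 0]
    - [0, 0, -0.07, 0]
    - [0, 0, -0.085, 0]
    - [0, 0, -0.095, 0]
    - [0, 0, -0.1, 0]
    - [0, 0, -0.1, 0]

```text
time: 24.65
ee_pos: [0.4622, 0.214, 0.253]
eef_rot: [0.16, 0.987, 0.0, 0.0]
ft_force: [-0.0, 0.1, -0.3]
width: 0.0614
```

Run:
```python
from h import *
s=read_state(); print(s["time"],s["width"],s["ft_force"],s["ee_pos"],s["joint_positions"].round(2))
q=snap("side","q_s"); crop(q,210,330,80,210,4.5,"q_s2"); snap("wrist","q_w")
```

```text
24.65 0.06136032359734489 [-0.02077915  0.05112188 -0.2707793 ] [0.46220617 0.21396589 0.25303998] [-0.74  0.05  0.23  1.73 -0.01  1.36  0.74]
```

View pics/q_s2.png

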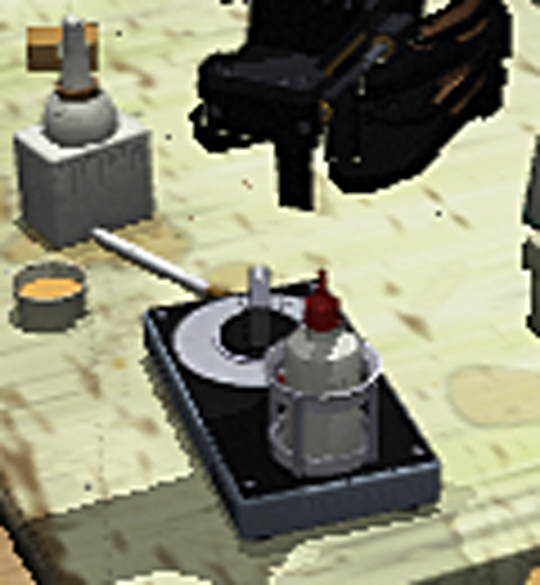

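View pics/q_w.png

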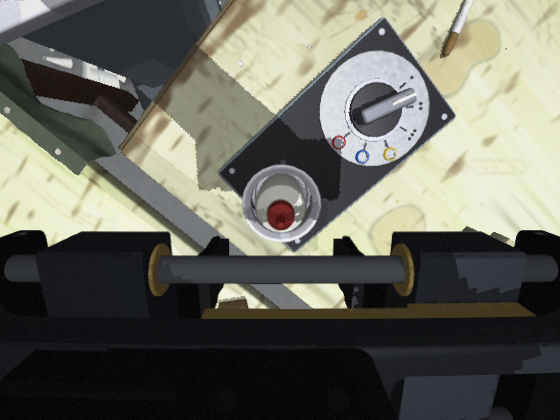

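Run:
```python
from h import *
q=load("pics/q_w.npz"); s=read_state()
S=onz(q,[(381,32),(444,116),(296,241),(231,170)],.046); print(S.round(4), S.mean(0).round(4))
c=S.mean(0)[:2]; y=((S[0]-S[3])+(S[1]-S[2]))[:2]; y/=np.linalg.norm(y); x=np.array([y[1],-y[0]]); print("y",y,"dial",c+.06*y,"cup",c-.09*y)
yy,xx=np.mgrid[50:170,315:435]; X=dep(q,np.c_[xx.ravel(),yy.ravel()]); k=(X[:,2]>.08)&(X[:,2]<.1); P=X[k][:,:2]; print(k.sum(),P.mean(0), np.percentile(X[k][:,2],[5,50,95]))
u,d,vt=np.linalg.svd(P-P.mean(0)); a=vt[0]; print("bar",np.degrees(np.arctan2(a@x,a@y)),np.ptp((P-P.mean(0))@a),np.ptp((P-P.mean(0))@vt[1]))
# red tab/nozzle check
yy,xx=np.mgrid[190:245,250:315]; X=dep(q,np.c_[xx.ravel(),yy.ravel()]); k=X[:,2]>.16; print("bottle top",X[k].mean(0),X[k].max(0)[2],k.sum())
im=cv2.resize(q["p"][30:180,305:455,::-1],None,fx=4,fy=4,interpolation=cv2.INTER_CUBIC); cv2.imwrite("pics/q_w2.png",im)
v=snap("top","q_t")
```

```text
[[0.3221 0.3819 0.046 ]
 [0.4351 0.4326 0.046 ]
 [0.5304 0.2138 0.046 ]
 [0.4155 0.1652 0.046 ]] [0.4258 0.2984 0.046 ]
y [-0.39776639  0.91748673] dial [0.40191419 0.35342345] cup [0.46157915 0.21580044]
915 [0.40193067 0.35299347] [0.0879686  0.09164388 0.09336082]
bar -162.5006965020568 0.060873599971266 0.016805957282267435
bottle top [0.45875352 0.21550535 0.17606879] 0.4145289312231546 611
```

View pics/q_w2.png

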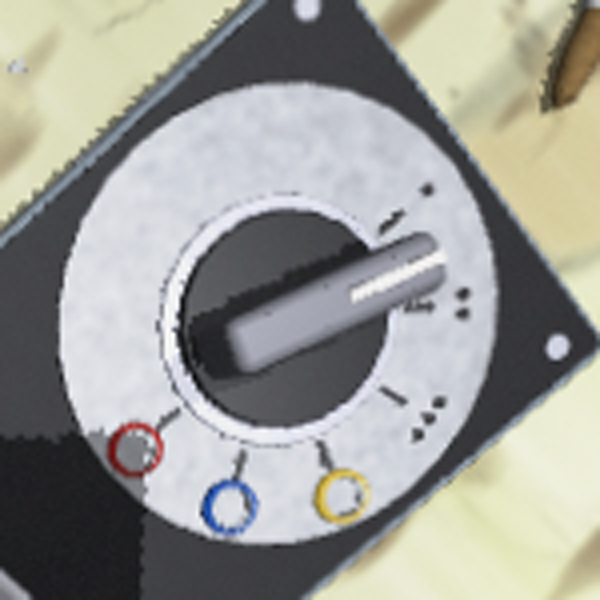

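The bottle stands in the cup: cap at (281,214) in the wrist view, let go. The knob bar points about 17.5° clockwise from +y (white end at (415,97)), between marks 1 and 2. The red tab is at about 180° (337,142). I'll go over the dial and turn the jaws across the bar.

Emit:
move_arm:
  series:
    - [0.003, 0.003, 0, -0.05]
    - [0.01, 0.01, 0, -0.15]
    - [0.02, 0.02, 0, -0.28]
    - [0.03, 0.03, 0, -0.41]
    - [0.04, 0.04, 0, -0.54]
    - [0.05, 0.05, 0, -0.67]
    - [0.06, 0.06, 0, -0.8]
    - [0.07, 0.075, 0, -0.93]
    - [0.08, 0.09, 0, -1.06]
    - [0.09, 0.1, 0, -1.19]
    - [0.1, 0.11, 0, -1.32]
    - [0.1006, 0.1115, 0, -1.45]
    - [0.1006, 0.1115, 0, -1.58]
    - [0.1006, 0.1115, 0, -1.71]
    - [0.1006, 0.1115, 0, -1.83]
    - [0.1006, 0.1115, 0, -1.93]
    - [0.1006, 0.1115, 0, -1.98]
    - [0.1006, 0.1115, 0, -1.995]
    - [0.1006, 0.1115, 0, -1.995]
    - [0.1006, 0.1115, 0, -1.995]
  claw: 1

```text
time: 26.8
ee_pos: [0.4017, 0.3513, 0.2523]
eef_rot: [0.742, -0.67, -0.0, 0.0]
ft_force: [0.5, 0.2, -0.7]
width: 0.0871
```

Run:
```python
from h import *
s=read_state(); print(s["time"],s["width"],s["ft_force"],s["ee_pos"],s["joint_positions"].round(3))
R=Ro.from_quat(s["eef_rot"]).as_matrix(); print("toolx yaw",np.degrees(np.arctan2(R[1,0],R[0,0])))
snap("wrist","r_w"); snap("side","r_s")
```

```text
26.8 0.0871106648123664 [ 0.47222042  0.24453914 -0.74085829] [0.40168814 0.35133975 0.25230425] [-0.828  0.115  0.026  1.66  -0.003  1.366  2.442]
toolx yaw -84.14962483021253
```

View pics/r_w.png

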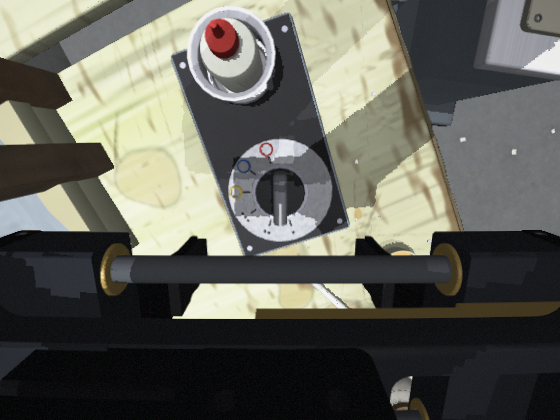

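View pics/r_s.png

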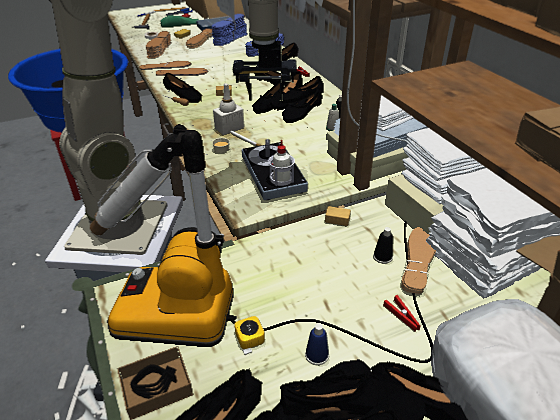

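Run:
```python
from h import *
q=load("pics/r_w.npz"); s=read_state(); R=Ro.from_quat(s["eef_rot"]).as_matrix()
yy,xx=np.mgrid[150:235,240:325]; X=dep(q,np.c_[xx.ravel(),yy.ravel()]); k=(X[:,2]>.086)&(X[:,2]<.1); P=(X[k]-s["ee_pos"])@R; P=P[:,:2]; m=(P.max(0)+P.min(0))/2; print(k.sum(),P.mean(0).round(4),m.round(4))
u,d,vt=np.linalg.svd(P-P.mean(0)); a=vt[0]; print("bar in tool deg",np.degrees(np.arctan2(a[1],a[0])),np.ptp((P-P.mean(0))@a),np.ptp((P-P.mean(0))@vt[1]))
```

```text
717 [-0.0017 -0.001 ] [-0.0028 -0.0011]
bar in tool deg 179.87881282378308 0.06017123584481038 0.0149738774114744
```

Emit:
move_arm:
  series:
    - [0, 0, 0.01, 0]
    - [0, 0, 0.03, 0]
    - [0, 0, 0.06, 0]
    - [0, 0, 0.09, 0]
    - [0, 0, 0.12, 0]
    - [0, 0, 0.145, 0]
    - [0, 0, 0.165, 0]
    - [0, 0, 0.18, 0]
    - [0, 0, 0.187, 0]
    - [0, 0, 0.189, 0]
    - [0, 0, 0.189, 0]

```text
time: 28.0
ee_pos: [0.4018, 0.3515, 0.0637]
eef_rot: [0.743, -0.67, -0.0, -0.0]
ft_force: [0.2, 0.4, 0.2]
width: 0.0871
```

Emit:
move_arm:
  series:
    - [0, 0, 0, 0]
    - [0, 0, 0, 0]
    - [0, 0, 0, 0]
    - [0, 0, 0, 0]
    - [0, 0, 0, 0]
    - [0, 0, 0, 0]
    - [0, 0, 0, 0]
    - [0, 0, 0, 0]
    - [0, 0, 0, 0]
    - [0, 0, 0, 0]
  claw: -1
  newtons: 30

```text
time: 29.0
ee_pos: [0.4027, 0.3515, 0.0637]
eef_rot: [0.743, -0.67, 0.0, -0.001]
ft_force: [3.7, 2.1, -9.2]
width: 0.0155
```

Run:
```python
from h import *
s=read_state(); print(s["time"],s["width"],s["ft_force"],s["torque"],s["ee_pos"],s["joint_positions"].round(3))
q=snap("side","s_s"); crop(q,200,330,80,210,4.5,"s_s2")
```

```text
29.0 0.015522267828442123 [ 3.71739102  2.10753901 -9.21195199] [ 0.54010565 -0.12873537  0.03768769] [0.40271185 0.35145297 0.06371772] [-0.821  0.283  0.02   1.881 -0.006  0.977  2.446]
```

View pics/s_s2.png

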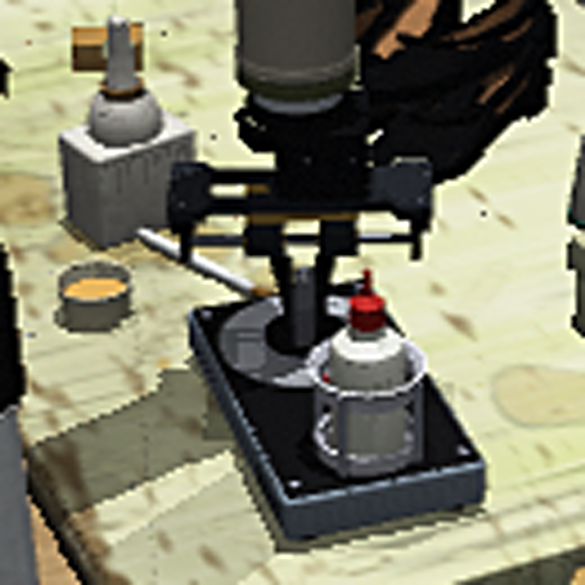

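Emit:
move_arm:
  series:
    - [0, 0, 0, 0.05]
    - [0, 0, 0, 0.12]
    - [0, 0, 0, 0.2]
    - [0, 0, 0, 0.28]
    - [0, 0, 0, 0.36]
    - [0, 0, 0, 0.44]
    - [0, 0, 0, 0.52]
    - [0, 0, 0, 0.6]
    - [0, 0, 0, 0.68]
    - [0, 0, 0, 0.76]
    - [0, 0, 0, 0.84]
    - [0, 0, 0, 0.92]
    - [0, 0, 0, 1.0]
    - [0, 0, 0, 1.08]
    - [0, 0, 0, 1.16]
    - [0, 0, 0, 1.24]
    - [0, 0, 0, 1.32]
    - [0, 0, 0, 1.4]
    - [0, 0, 0, 1.45]
    - [0, 0, 0, 1.45]

```text
time: 31.05
ee_pos: [0.4028, 0.3514, 0.0637]
eef_rot: [-0.111, 0.994, 0.0, 0.001]
ft_force: [4.2, 0.7, -3.4]
width: 0.0157
```

Run:
```python
from h import *
s=read_state(); print(s["time"],s["width"],s["ft_force"],s["torque"],s["ee_pos"],s["joint_positions"].round(3))
q=snap("side","t_s"); crop(q,200,330,80,210,4.5,"t_s2"); snap("wrist","t_w")
```

```text
31.05 0.015685046590432714 [ 4.23233435  0.65344826 -3.42814628] [ 0.34896544 -1.12119161 -0.16290254] [0.40281711 0.35141487 0.06365548] [-1.     0.284  0.224  1.89  -0.074  0.974  1.05 ]
```

View pics/t_s2.png

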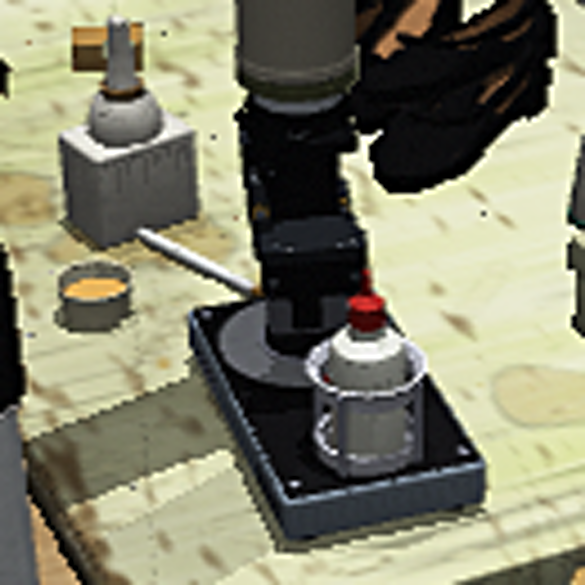

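View pics/t_w.png

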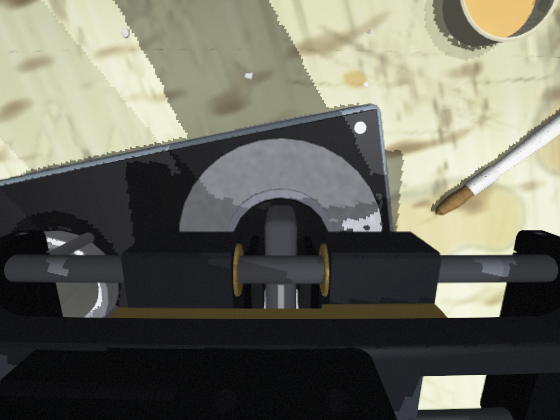

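The knob follows the jaws with small loads. I'll turn the remaining 1.386 rad.

Emit:
move_arm:
  series:
    - [0, 0, 0, 0.05]
    - [0, 0, 0, 0.12]
    - [0, 0, 0, 0.2]
    - [0, 0, 0, 0.28]
    - [0, 0, 0, 0.36]
    - [0, 0, 0, 0.44]
    - [0, 0, 0, 0.52]
    - [0, 0, 0, 0.6]
    - [0, 0, 0, 0.68]
    - [0, 0, 0, 0.76]
    - [0, 0, 0, 0.84]
    - [0, 0, 0, 0.92]
    - [0, 0, 0, 1.0]
    - [0, 0, 0, 1.08]
    - [0, 0, 0, 1.16]
    - [0, 0, 0, 1.24]
    - [0, 0, 0, 1.32]
    - [0, 0, 0, 1.37]
    - [0, 0, 0, 1.386]
    - [0, 0, 0, 1.386]

```text
time: 33.15
ee_pos: [0.4028, 0.3513, 0.0637]
eef_rot: [0.549, 0.836, 0.001, 0.001]
ft_force: [5.0, -0.9, -2.6]
width: 0.0156
```

Run:
```python
from h import *
s=read_state(); print(s["time"],s["width"],s["ft_force"],s["torque"],s["ee_pos"],s["joint_positions"].round(3))
R=Ro.from_quat(s["eef_rot"]).as_matrix(); print("toolx yaw",np.degrees(np.arctan2(R[1,0],R[0,0])))
q=snap("side","u_s"); crop(q,200,330,80,210,4.5,"u_s2")
```

```text
33.15 0.015576653194835886 [ 5.04878015 -0.914664   -2.55538018] [ 0.04392388 -1.28665173 -0.01562256] [0.40284176 0.3512992  0.06371768] [-1.179  0.297  0.432  1.9   -0.147  0.974 -0.273]
toolx yaw 113.39257603841227
```

View pics/u_s2.png

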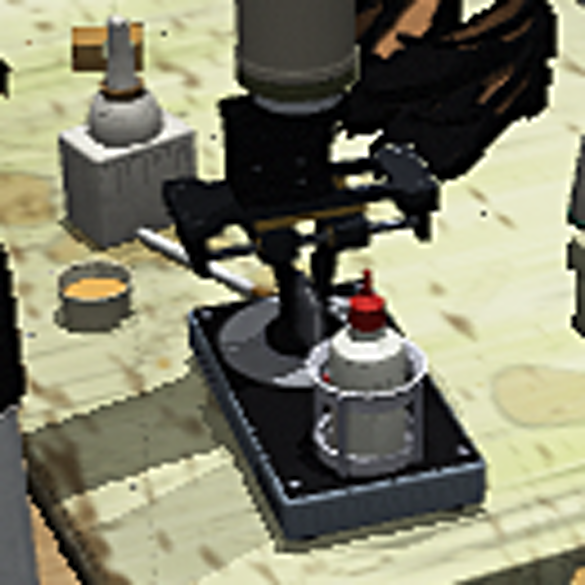

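Emit:
move_arm:
  series:
    - [0, 0, 0, 0]
    - [0, 0, 0, 0]
    - [0, 0, 0, 0]
    - [0, 0, 0, 0]
    - [0, 0, 0, 0]
    - [0, 0, 0, 0]
    - [0, 0, 0, 0]
    - [0, 0, 0, 0]
  claw: 0.5

```text
time: 34.0
ee_pos: [0.4017, 0.3514, 0.0635]
eef_rot: [0.549, 0.836, 0.0, -0.0]
ft_force: [-0.4, 0.5, -0.1]
width: 0.0642
```

Emit:
move_arm:
  series:
    - [0, 0, -0.01, 0]
    - [0, 0, -0.03, 0]
    - [0, 0, -0.06, 0]
    - [0, 0, -0.1, 0]
    - [0, 0, -0.14, 0]
    - [0, 0, -0.17, 0]
    - [-0.01, 0, -0.19, 0]
    - [-0.03, 0, -0.2, 0]
    - [-0.05, 0, -0.2, 0]
    - [-0.06, 0, -0.2, 0]
    - [-0.06, 0, -0.2, 0]

```text
time: 35.1
ee_pos: [0.4263, 0.2942, 0.2633]
eef_rot: [0.55, 0.835, -0.0, -0.0]
ft_force: [0.4, 0.7, -0.2]
width: 0.0651
```

Run:
```python
from h import *
s=read_state(); print(s["time"],s["width"],s["ft_force"],s["ee_pos"])
q=snap("wrist","v_w"); w=snap("side","v_s"); crop(w,200,330,80,210,4.5,"v_s2")
```

```text
35.1 0.06509343932453981 [ 0.44916215  0.690173   -0.23397077] [0.42633692 0.29423626 0.26329208]
```

View pics/v_w.png

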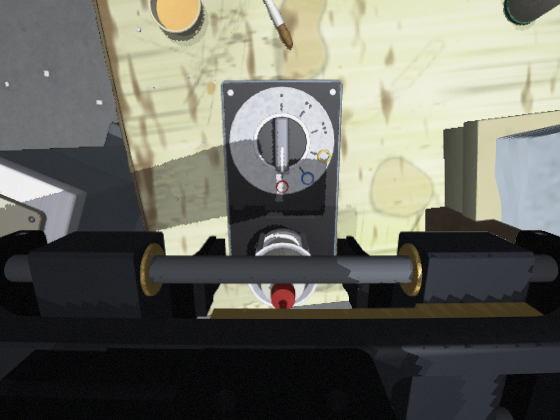

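View pics/v_s2.png

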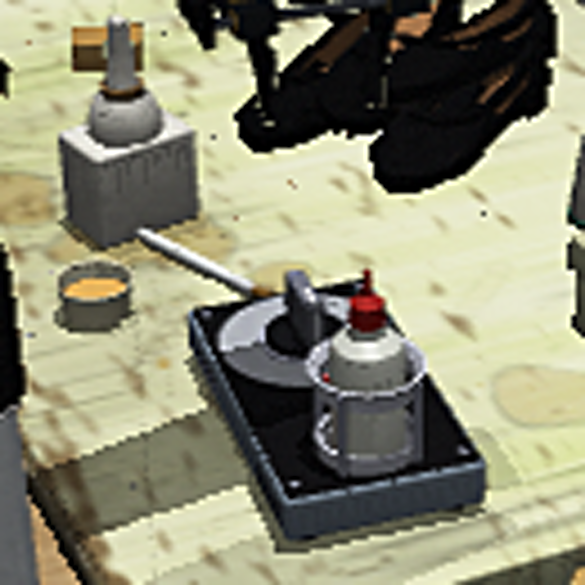

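Run:
```python
from h import *
q=load("pics/v_w.npz"); s=read_state()
yy,xx=np.mgrid[100:190,250:310]; X=dep(q,np.c_[xx.ravel(),yy.ravel()]); k=(X[:,2]>.086)&(X[:,2]<.1); P=X[k][:,:2]
u,d,vt=np.linalg.svd(P-P.mean(0)); a=vt[0]*np.sign(vt[0][0]); c=(P.mean(0))
bx=(265,300,175,200); red=mask(q,(0,90,40),(10,255,255),bx)|mask(q,(170,90,40),(180,255,255),bx); ys,xs=np.nonzero(red); t=onz(q,[[(xs.min()+xs.max())/2,(ys.min()+ys.max())/2]],.056)[0,:2]
print("axis angle",np.degrees(np.arctan2(a[1],a[0])),"red dir",np.degrees(np.arctan2(*(t-c)[::-1])),np.linalg.norm(t-c),"pointer err",np.linalg.norm(c+.056*a-t))
b=load("pics/a_side.npz"); e=load("pics/v_s.npz"); g=cv2.absdiff(b["p"],e["p"]).max(2)
for n,x0,x1,y0,y1 in(("blk",372,396,226,268),("bluec",303,332,322,366),("rub",322,352,204,226),("tape",233,268,314,350)): print(n,(g[y0:y1,x0:x1]>40).mean())
# bottle vertical via side: nozzle tip and base edges
w=e; print(onz(w,np.array([[367,272],[367,297]])/4.5+[200,80]-.4,[.188,.171]))
```

```text
axis angle -66.07617117107988 red dir -65.78505563080083 0.05308499709290399 pointer err 0.002928136940729024
blk 0.0
bluec 0.0
rub 0.0
tape 0.0
[[0.46343446 0.20645554 0.188     ]
 [0.4636259  0.20288619 0.171     ]]
```

Run:
```python
from h import *
print(r.close_job())
```

```text
the job is handed in; nothing more can be done
None
```

All three steps are done and the job is handed in; no verdict was reported. It took about 35 s of the 72 s allowed.

1. **Standing the bottle up:** I gripped it by the cap and tipped it up about its base edge. The base slid during the arc, so it took three corrections (about 9 N at most) before it stood. The wrist view showed nozzle and base in line and the bottle free of the fingers.
2. **Into the cup:** I gripped the cap again, lowered the bottle through the collar to the cup floor (about 5 N at contact) and let go.
3. **Selector:** I gripped the knob across its bar and turned it clockwise to the red tab, the last setting (180°), then let go and moved clear.

**Last checks:**
- **Pointer:** it lies within about 3 mm of the middle of the red tab, and the knob bar and tab directions agree to 0.3°.
- **Bottle:** it still stands in the cup, clear of the gripper. One rough side-camera reading puts the nozzle about 5 mm off the cup centre, which would be a lean of about 0.04 rad and is inside the limit.
- **Bystanders:** both cones, the rubber block and the tape measure look unchanged from the first side picture.

**Disagreements:**
- **Knob start angle:** it measured about 17° in three views, between the first two settings, although it should have started in one of them. I turned it from the measured angle.
- **Cameras:** the wrist camera read 2–4 mm off the fixed cameras in y. I used values between the two.

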